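Check and arrest the beam balance, then press the sample vial down into its sprung ring

TASK

Free the beam of the small balance by swinging its red-knobbed arrest lever all the way over, so that the empty cradle end lifts, then swing the lever all the way back so that the beam is arrested again. Only then take the vial with the black cap, stand it upright in the orange sprung ring of the cradle and press it down until the ring is fully down, touching only the vial and not the cradle. Finish while still holding the vial pressed down, so that I can tighten the collar; leave the white-capped and blue-capped vials and the red specimen where they are.

Things in the scene. Friction and masses are not known exactly. Their poses are not given: they have to be found in the camera images.
- balance: beam balance, fixed, yaw within 0.4 rad of 0: grey base 130 (x) x 270 (y) x 16 mm; origin: centre of its underside. Beam along y, pivot 55 mm up. +y end: cradle, a dark cup 54 mm wide, rim 83 mm up, centre at y +100, holding the orange ring (rim 93 mm up, the highest part). -y end: brass counterweight 36 mm thick. Arrest lever at the front (-x): pivot at x -64, y -60, z 30 mm.
- lever_knob (a point): centre of the red ball knob (18 mm) on the arrest lever, a rod 7 mm thick, 58 mm from pivot to knob. It swings in the balance's y-z plane: at 0 it leans 0.5 rad to the balance's -y (knob 81 mm above the worktop), at 1.0 rad it leans 0.5 rad to +y; the knob travels 56 mm along +y, 88 mm high midway. The black block below is 40 mm high.
- arrest_lever (a joint): arrest lever angle in rad: 0 = beam arrested (start), 1.0 = beam free. It stays where it is left; about 1 N at the knob moves it.
- beam (a joint): beam angle in rad: 0 = arrested, level, resting on its stop and able to bear the press; 0.12 = freed, the cradle end lifted by 12 mm. It follows the lever in proportion.
- ring_seat (a point): centre of the flat seat inside the orange sprung ring, where the vial stands; z up. 80 mm above the worktop with beam arrested and ring up, 70 mm with the ring fully down. Pocket 26.8 mm wide and 7 mm deep, flaring to 35 mm at the rim, 13 mm above the seat. Ring up: its rim stands 10 mm above the cup's; fully down: flush with the cup's rim.
- sprung_ring (a joint): travel of the sprung ring in m: 0 = up, 0.010 = fully down on its stop. Spring: 3 N to start moving, 9 N when fully down.
- vial_black: the sample vial: glass vial with a BLACK screw cap, upright on the worktop, 23 mm across (cap 20 mm), 48 mm high (body up to 44 mm, cap above), 19 to 36 g. Origin: centre of its underside, z up. It may be any of the three vials' places, to the left of the white lab jack. A microscope head overhangs the worktop beyond the lab jack: carry the vial across near the robot.
- vial_white: glass vial with a WHITE cap, 23 mm across, 48 mm high; leave it standing. Origin: centre of its underside.
- vial_blue: glass vial with a BLUE cap, 23 mm across, 42 mm high; leave it standing. Origin: centre of its underside.
- specimen_red: red round resin specimen, 32 mm across, 16 mm high, lying behind the balance (its +x side); leave it. Origin: centre of its underside.

How it is judged:
By the outcome, as a careful person would: the job done as asked, in the order asked, and still so for the second after the job is handed in, while the arm keeps its last pose, push and grip.
It also fails if it takes over 59 s, if anything falls off the work surface, if the arm or the gripper's body presses on something with over 40 N, if the wrist force passes 120 N, or if a joint passes its speed limit or range.

ROBOT

A 6-joint arm with a two-finger parallel gripper is mounted at the origin on a cart in front of the work surface, level with it; the furniture and walls round the work are solid. World frame = base frame: x ahead of the robot, y to its left, z up, the work surface at z = 0. Lengths are in m, angles in rad, forces in N, time in s.
With the tool pointing down it reaches from about 0.325 to 0.9 m from the base axis. Payload 6.1 kg.
Tool frame: the origin (TCP) lies at the very end of the fingers, on their centre line; the grasp point (between the pads) lies 19 mm behind it; z points along the fingers, y is the direction in which the jaws open and shut (so a half turn about z gives the same grasp; the last joint's range is limited). The gripper opens to 85 mm and grips with 20 to 120 N. Pads are 22 mm wide; open, the fingers measure 114 mm over their backs; the gripper's body (76 mm by 85 mm) begins 54 mm behind the grasp point. The pads swing forward as they close: fully open they stand 13 mm farther back than shut.
Start: joints at [1.027, 0.22, 1.526, -0, 1.395, -0.126], TCP at [0.254, 0.571, 0.202] pointing down, gripper open.
Joint ranges: [-2.98, 2.98], [-0.91, 2.08], [0.09, 2.57], [-1.24, 4.39], [0.2, 2.65], [-2.68, 2.68]. Speed limits (rad/s): [2.57, 2.57, 3.01, 3.14, 3.14, 3.14].

INTERFACE

Orientations are given as a unit quaternion [w, x, y, z].
In Python, from plant import env, optics gives the robot as it stands. The module is installed in compiled form; this text tells all that it offers.
- The arm moves only by the tool drive_tool, never from a script. Its arguments are lists of equal length, an entry for each row: "hand": the gripper command: -1 is shut, 1 is fully open, values between are in proportion; "translation": the shift along the tool's x, y, z in cm, a list of three; "spin": the turn about the tool's z in degrees. A call has 1 to 12 rows; each row is the pose to reach, as a shift and turn from the pose measured when the call began, along the tool's axes at that moment; what a row does not reach only later rows make up. A row lasts 1/12 s, in which the tool goes at most 41.7 mm and 7.16 degrees, less where a joint would pass 70% of its speed; a pose out of reach is approached as far as the arm can. A call with a gripper value outside its range is refused whole. The fingers move at their own pace and stop on an object; the grip force is fixed at half the most. Time passes only in rows, so rows that repeat a pose let the fingers close. It gives the time, the measured TCP pose, the force and the opening at its end, in the units of the state.
- env.get_state(): the state, without advancing time (a new reading comes with each control period).
- optics.camera(name): name is "scene" or "top" or "wrist"; returns the picture (384x512x3 uint8, red, green, blue); there is no depth.
- optics.calibration(name): a dict with "camera_matrix" (3x3 intrinsics, pixels), "rvec" (rotation vector, rad) and "tvec" (3), from world to camera coordinates, as OpenCV has them; the wrist camera has in their place "T_tool_cam" (4x4, takes a point from camera to tool coordinates, whose origin is the TCP and whose axes are the flange's). Camera axes: x right, y down, z forward; pixel columns grow to the right and rows downward; lengths in m; the calibration is good to about 2 mm. A picture is of the moment at which its call begins: read the wrist's pose just before it. calibration takes no time and is no camera call.
- env.close_job(): hands the job in, once; it reports no verdict.
The state is a dict: "time": time; "joint_pos": joint angles; "dq": joint speeds; "joint_torque": joint torques, N m; "position": TCP position; "tool_rot": TCP orientation; "ft_force": force on the tool from outside, world axes, zero at the start; "wrist_torque": the same for the moment, N m; "finger_gap": opening from 0.0 (shut) to 1.0 (fully open).
Only numpy, scipy, OpenCV 4.12 (cv2) and the standard library are available. Lean on these libraries where they do the work, as an engineer would, in place of code of your own. Each camera call takes 0.05 s, during which the arm holds its last target.

## Working session

There is one attempt and no reset: what is moved stays moved. The work goes in short steps, Python scripts to look and compute and a tool call to move; the robot and the scene stay as the last step left them, time stands still between calls to the robot, and variables do not carry over. Pictures are saved under pics/ and viewed, and the job is handed in when it is done.

Besides the shell and the picture viewer there is one more tool, called after "Request:" by a JSON object that holds its "op" and its "data", one argument or row to a line. drive_tool: Moves the arm, as the interface text tells. Its arguments: {"type":"object","properties":{"hand":{"type":"array"},"translation":{"type":"array"},"spin":{"type":"array"}},"required":["hand","translation","spin"]}

```bash
mkdir -p pics
cat > h.py <<'E'
import numpy as np, cv2
from plant import env, optics
def snap(cam,name):
    st=env.get_state(); im=optics.camera(cam); cv2.imwrite('pics/'+name+'.png',im[:,:,::-1]); return st,im
def Rq(q):
    from scipy.spatial.transform import Rotation as R
    return R.from_quat([q[1],q[2],q[3],q[0]]).as_matrix()
def cam_pose(cam,st=None):
    c=optics.calibration(cam); K=np.array(c['camera_matrix'])
    if 'rvec' in c:
        R=cv2.Rodrigues(np.array(c['rvec'],float))[0]; t=np.array(c['tvec'],float).ravel()
        return K,R.T,-R.T@t
    T=np.array(c['T_tool_cam']); Rt=Rq(st['tool_rot'])
    return K,Rt@T[:3,:3],Rt@T[:3,3]+np.array(st['position'])
def ray(cam,uv,st=None):
    K,Rw,o=cam_pose(cam,st); d=Rw@np.linalg.inv(K)@np.array([uv[0],uv[1],1.0]); return o,d/np.linalg.norm(d)
def onplane(cam,uv,z,st=None):
    o,d=ray(cam,uv,st); return o+d*(z-o[2])/d[2]
def proj(cam,P,st=None):
    K,Rw,o=cam_pose(cam,st); p=K@(Rw.T@(np.array(P)-o)); return p[:2]/p[2]
def tri(rays):
    A=np.zeros((3,3));b=np.zeros(3)
    for o,d in rays:
        M=np.eye(3)-np.outer(d,d);A+=M;b+=M@o
    return np.linalg.solve(A,b)
E
python3 - <<'E'
from h import *
for c in ['scene','top','wrist']:
    st,im=snap(c,c+'0')
print(st)
for c in ['scene','top']:
    K,R,o=cam_pose(c); print(c,K.tolist(),o,R[:,2])
print(optics.calibration('wrist'))
E
```

```text
{'time': 0.1, 'joint_pos': array([ 1.02691922e+00,  2.21168292e-01,  1.52751060e+00, -2.42113390e-05,
        1.39470744e+00, -1.26089573e-01]), 'dq': array([ 0.00083167, -0.00168409, -0.00070475, -0.0012143 ,  0.00097775,
       -0.00084717]), 'joint_torque': array([ 9.30847182e-05, -4.98245966e+01, -3.90545225e+01, -2.61888417e-04,
        5.76295832e-03, -2.88429142e-06]), 'position': array([0.25327608, 0.57071723, 0.2013883 ]), 'tool_rot': array([-2.83584633e-04,  2.07375674e-01,  9.78260970e-01, -8.50906298e-04]), 'ft_force': array([-0.94274035,  0.96746034,  0.37750759]), 'wrist_torque': array([0.0270965 , 0.00192622, 0.02900182]), 'finger_gap': 0.999490691296322}
scene [[348.79276297917903, 0.0, 253.65170886830694], [0.0, 348.79276297917903, 192.55216871220975], [0.0, 0.0, 1.0]] [ 0.12136182 -0.4585781   0.88728901] [ 0.42443583  0.4635424  -0.77780632]
top [[390.69161890808454, 0.0, 255.1567697921178], [0.0, 390.69161890808454, 188.1468519436473], [0.0, 0.0, 1.0]] [0.45287412 0.02993406 1.46874954] [ 0.09550423 -0.01710424 -0.99528206]
{'camera_matrix': array([[285.45033945,   0.        , 257.98312349],
       [  0.        , 285.45033945, 189.74672635],
       [  0.        ,   0.        ,   1.        ]]), 'T_tool_cam': array([[-6.50029602e-04, -9.44679902e-01, -3.27993079e-01,
         8.44629639e-02],
       [ 9.99999515e-01, -8.56932574e-04,  4.86283716e-04,
        -3.34403736e-04],
       [-7.40450406e-04, -3.27992603e-01,  9.44680001e-01,
        -1.71663320e-01],
       [ 0.00000000e+00,  0.00000000e+00,  0.00000000e+00,
         1.00000000e+00]])}
```

View pics/scene0.png

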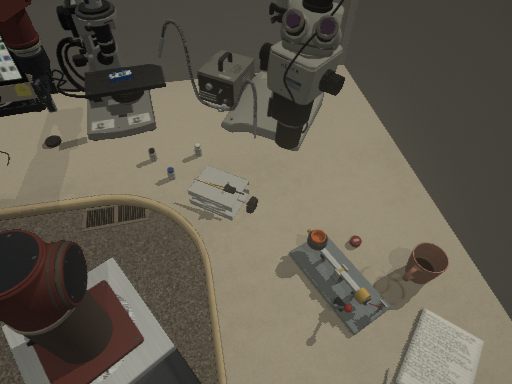

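View pics/top0.png

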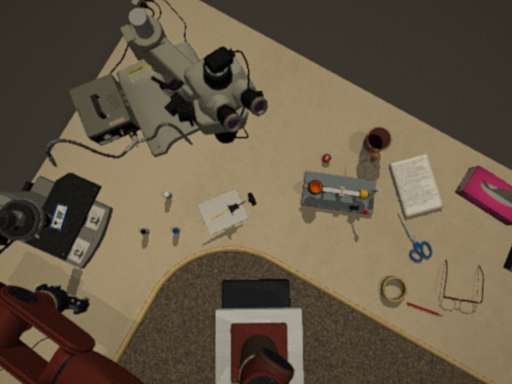

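View pics/wrist0.png

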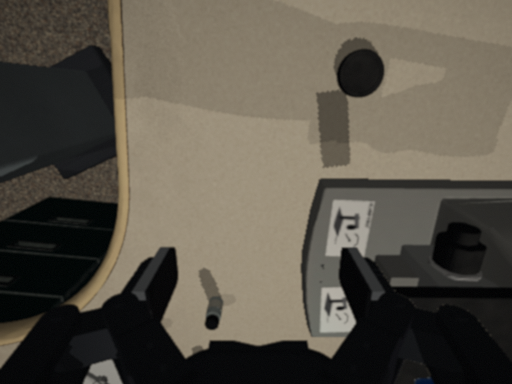

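The scene view shows the balance at about (338,282) and the vials at (152,154), (170,172) and (197,150). The top view shows the vials at (144,231), (176,230) and (167,195), with the balance at about (338,194). I'll zoom in and measure.

Run:
```python
from h import *
s=cv2.imread('pics/scene0.png'); t=cv2.imread('pics/top0.png')
a=cv2.resize(t[160:230,285:395],None,fx=7,fy=7,interpolation=cv2.INTER_CUBIC)
b=cv2.resize(s[220:340,275:395],None,fx=5,fy=5,interpolation=cv2.INTER_CUBIC)
c=cv2.resize(t[180:250,125:265],None,fx=5.5,fy=5.5,interpolation=cv2.INTER_CUBIC)
cv2.imwrite('pics/a.png',a);cv2.imwrite('pics/b.png',b);cv2.imwrite('pics/c.png',c)
for n,uv in dict(black=(144,231),blue=(176,230),white=(167,195)).items(): print(n,onplane('top',uv,.048))
for n,uv in dict(black=(152,151),blue=(170,169),white=(197,147)).items(): print(n,onplane('scene',uv,.048))
def blobs(im,name,z,lo,hi,box):
    hsv=cv2.cvtColor(im,cv2.COLOR_BGR2HSV); m=cv2.inRange(hsv,lo,hi)
    k=np.zeros_like(m);k[box[1]:box[3],box[0]:box[2]]=1;m*=k
    n,l,st,ce=cv2.connectedComponentsWithStats(m)
    for i in range(1,n):
        if st[i,4]>5: print(name,st[i].tolist(),ce[i].round(2),onplane(name,ce[i],z).round(4))
print('red');blobs(t,'top',.081,(0,150,60),(7,255,255),(300,150,390,220));blobs(t,'top',.081,(170,150,60),(180,255,255),(300,150,390,220))
blobs(s,'scene',.081,(0,150,60),(7,255,255),(290,220,395,340));blobs(s,'scene',.081,(172,150,60),(180,255,255),(290,220,395,340))
print('orange');blobs(t,'top',.093,(6,160,90),(16,255,255),(300,150,345,220))
blobs(s,'scene',.093,(6,160,90),(16,255,255),(290,220,335,260))
```

```text
black [0.43830521 0.40743505 0.048     ]
blue [0.44052802 0.29265125 0.048     ]
white [0.56742045 0.32622913 0.048     ]
black [0.4362324  0.40242971 0.048     ]
blue [0.43723537 0.29241153 0.048     ]
white [0.56392596 0.31994073 0.048     ]
red
top [323, 154, 8, 8, 34] [326.03 158.  ] [ 0.6927 -0.2508  0.081 ]
top [363, 210, 5, 4, 17] [365.12 211.59] [ 0.4981 -0.3849  0.081 ]
scene [352, 236, 5, 3, 7] [353.71 237.  ] [ 0.6655 -0.2705  0.081 ]
scene [355, 241, 6, 3, 10] [357.9 242.4] [ 0.6606 -0.2886  0.081 ]
scene [345, 305, 6, 7, 36] [347.5  307.69] [ 0.4995 -0.384   0.081 ]
orange
top [310, 181, 12, 12, 115] [315.53 186.57] [ 0.5883 -0.208   0.093 ]
scene [311, 230, 15, 12, 87] [316.77 236.49] [ 0.5835 -0.2077  0.093 ]
```

View pics/a.png

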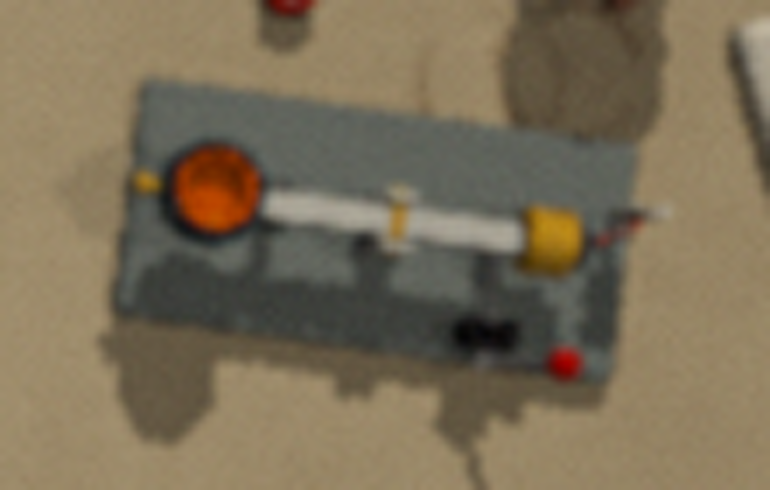

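View pics/b.png

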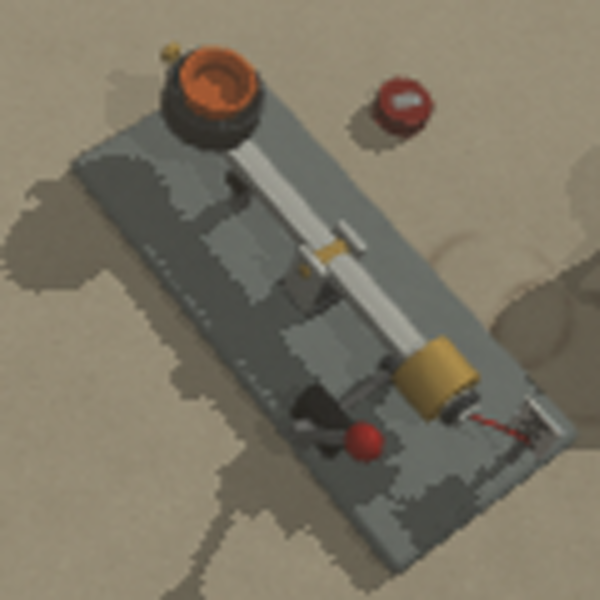

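View pics/c.png

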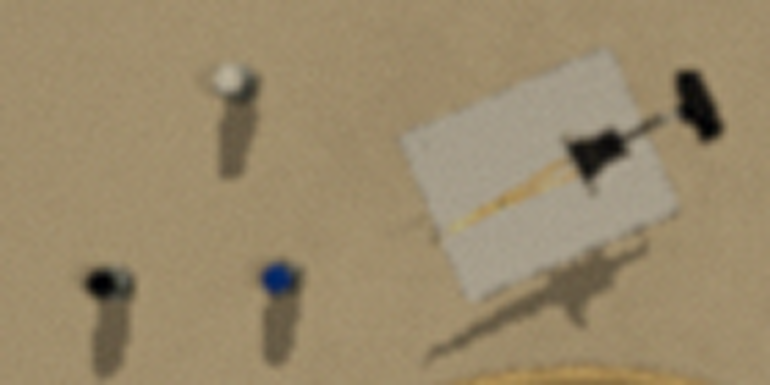

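```bash
cat >> h.py <<'E'
def plan(target,yang=None):
    """tool shift (cm) and spin (deg) to world target; yang = wanted world angle (deg) of tool y"""
    st=env.get_state(); R=Rq(st['tool_rot']); d=R.T@(np.array(target)-st['position'])*100
    a=np.degrees(np.arctan2(R[1,1],R[0,1])); s=None
    if yang is not None: s=(a-yang+90)%180-90
    print('t',round(st['time'],2),'pos',st['position'].round(4),'yang',a.round(2),'tilt',R[:,2].round(4),'F',st['ft_force'].round(1),'gap',round(st['finger_gap'],3),'q6',st['joint_pos'][5].round(2))
    print('shift cm',d.round(2),'spin',s, 'rows',np.linalg.norm(d)/4.17)
E
python3 - <<'E'
from h import *
plan([.47,-.33,.26],82.5)
plan([.38,.12,.26],82.5)
for uv in [(200,208),(225,235),(248,220),(238,192),(253,198)]: print(onplane('top',uv,.08))
E
```

```text
t 0.15 pos [0.2533 0.5708 0.2015] yang 66.06 tilt [-8.0e-04 -1.3e-03 -1.0e+00] F [0.7 0.9 0.2] gap 1.001 q6 -0.13
shift cm [-56.35 -73.55  -5.75] spin -16.437151221430668 rows 22.261981834303665
t 0.15 pos [0.2533 0.5708 0.2015] yang 66.06 tilt [-8.0e-04 -1.3e-03 -1.0e+00] F [0.7 0.9 0.2] gap 1.001 q6 -0.13
shift cm [-29.87 -36.07  -5.8 ] spin -16.437151221430668 rows 11.316181277119155
[0.51738965 0.20249484 0.08      ]
[0.42123512 0.11435333 0.08      ]
[0.4730339  0.03274349 0.08      ]
[0.57295112 0.06740654 0.08      ]
[0.55095072 0.01416256 0.08      ]
```

Request:
{"op": "drive_tool", "data": {
  "hand": [1, 1, 1, 1, 1, 1, 1, 1, 1, 1, 1, 1],
  "translation": [
    [-2, -2.5, -1],
    [-5, -6, -3],
    [-8, -9.5, -5.8],
    [-10.5, -12.7, -5.8],
    [-13, -15.7, -5.8],
    [-15.5, -18.7, -5.8],
    [-18, -21.7, -5.8],
    [-20.5, -24.7, -5.8],
    [-23, -27.7, -5.8],
    [-25.5, -30.7, -5.8],
    [-28, -33.7, -5.8],
    [-30, -36, -5.8]
  ],
  "spin": [0, -1, -3, -5, -7, -9, -11, -13, -15, -16.4, -16.4, -16.4]
}}

```text
time: 1.15
position: [0.3816, 0.1174, 0.26]
tool_rot: [-0.0, 0.066, 0.998, -0.001]
ft_force: [0.3, -0.1, 0.1]
finger_gap: 0.999
```

Run:
```python
from h import *
plan([.47,-.33,.26],82.5)
```

```text
t 1.15 pos [0.3816 0.1174 0.26  ] yang 82.41 tilt [-2.e-04 -2.e-03 -1.e+00] F [ 0.3 -0.1  0.1] gap 0.999 q6 -1.34
shift cm [-14.68 -43.18   0.09] spin -0.09313893123051287 rows 10.935938585567575
```

Request:
{"op": "drive_tool", "data": {
  "hand": [1, 1, 1, 1, 1, 1, 1, 1, 1, 1, 1, 1],
  "translation": [
    [-1.3, -4, 0],
    [-2.6, -8, 0],
    [-3.9, -12, 0],
    [-5.2, -16, 0],
    [-6.5, -20, 0],
    [-7.8, -24, 0],
    [-9.1, -28, 0],
    [-10.4, -32, 0],
    [-11.7, -36, 0],
    [-13, -39.5, 0],
    [-14, -42, 0],
    [-14.7, -43.2, 0]
  ],
  "spin": [0, 0, 0, 0, 0, 0, 0, 0, 0, 0, 0, 0]
}}

```text
time: 2.15
position: [0.4697, -0.3341, 0.2599]
tool_rot: [-0.001, 0.068, 0.998, -0.001]
ft_force: [-0.5, 0.5, -0.1]
finger_gap: 0.998
```

Run:
```python
from h import *
st,im=snap('wrist','w1')
plan([.47,-.33,.26],82.5)
im=cv2.imread('pics/w1.png');hsv=cv2.cvtColor(im,cv2.COLOR_BGR2HSV)
for nm,lo,hi,z in [('red',(0,150,60),(6,255,255),.081),('or',(6,170,80),(16,255,255),.093)]:
    m=cv2.inRange(hsv,lo,hi);n,l,s,ce=cv2.connectedComponentsWithStats(m)
    for i in range(1,n):
        if s[i,4]>40: print(nm,s[i],ce[i].round(1),onplane('wrist',ce[i],z,st).round(4))
```

```text
t 2.2 pos [ 0.4702 -0.3346  0.2598] yang 82.2 tilt [-9.0e-04 -2.7e-03 -1.0e+00] F [-2.7  0.1 -0.1] gap 0.998 q6 -2.19
shift cm [ 0.08  0.45 -0.02] spin -0.29502988950818576 rows 0.11085582211946124
red [218 184  12  13 117] [223.3 190.3] [ 0.501  -0.3845  0.081 ]
red [308 274  17  14 123] [316. 280.] [ 0.6558 -0.2748  0.081 ]
or [349 226  31  27 540] [364.2 237.6] [ 0.5882 -0.2081  0.093 ]
```

View pics/w1.png

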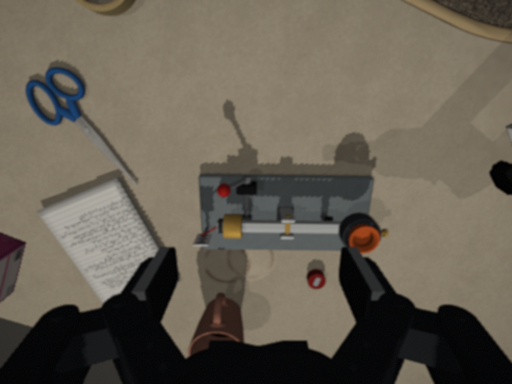

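The wrist view shows the knob at (223,190) and the ring at (364,238). The balance edges are parallel to the image rows, so its yaw is about -0.13 rad. The three views agree on the knob within 2 mm.

Run:
```python
from h import *
plan([.4995,-.3845,.12],82.5)
```

```text
t 2.2 pos [ 0.4702 -0.3346  0.2598] yang 82.2 tilt [-9.0e-04 -2.7e-03 -1.0e+00] F [-2.7  0.1 -0.1] gap 0.998 q6 -2.19
shift cm [-3.59 -4.51 13.99] spin -0.29502988950818576 rows 3.6275629782180006
```

Request:
{"op": "drive_tool", "data": {
  "hand": [-0.06, -0.06, -0.06, -0.06, -0.06, -0.06, -0.06, -0.06],
  "translation": [
    [-1, -1.2, 2.5],
    [-2, -2.4, 5.5],
    [-3, -3.6, 8.5],
    [-3.6, -4.5, 11.5],
    [-3.6, -4.5, 13.5],
    [-3.6, -4.5, 14],
    [-3.6, -4.5, 14],
    [-3.6, -4.5, 14]
  ],
  "spin": [0, -0.3, -0.3, -0.3, -0.3, -0.3, -0.3, -0.3]
}}

```text
time: 2.87
position: [0.4999, -0.3842, 0.1209]
tool_rot: [-0.0, 0.065, 0.998, -0.002]
ft_force: [-1.0, -0.5, 0.4]
finger_gap: 0.471
```

Run:
```python
from h import *
st,im=snap('wrist','w2')
plan([.4995,-.3845,.072],82.5)
im=cv2.imread('pics/w2.png');hsv=cv2.cvtColor(im,cv2.COLOR_BGR2HSV)
for nm,lo,hi,z in [('red',(0,150,60),(6,255,255),.081),('or',(6,170,80),(16,255,255),.093)]:
    m=cv2.inRange(hsv,lo,hi);n,l,s,ce=cv2.connectedComponentsWithStats(m)
    for i in range(1,n):
        if s[i,4]>40: print(nm,s[i],ce[i].round(1),onplane('wrist',ce[i],z,st).round(4))
```

```text
t 2.92 pos [ 0.5005 -0.3847  0.122 ] yang 82.53 tilt [ 0.0011 -0.0045 -1.    ] F [-0.2  0.3  0.6] gap 0.467 q6 -2.22
shift cm [0.11 0.03 5.  ] spin 0.03175232053810362 rows 1.1995077438279214
red [249 193  21  22 363] [259.1 203.3] [ 0.5003 -0.3838  0.081 ]
or [ 458  263   51   40 1314] [482.7 282.1] [ 0.5897 -0.2078  0.093 ]
```

View pics/w2.png

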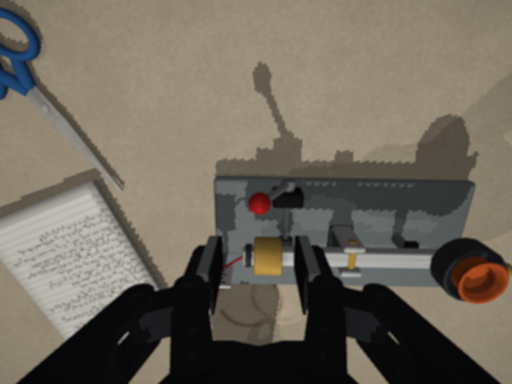

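The jaws straddle column 258 and the knob is at (259,203), so they are aligned. Next is descending around the knob.

Request:
{"op": "drive_tool", "data": {
  "hand": [-0.06, -0.2, -0.34, -0.34, -0.34, -0.34],
  "translation": [
    [0, 0, 2],
    [0, 0, 4],
    [0, 0, 5],
    [0, 0, 5],
    [0, 0, 5],
    [0, 0, 5]
  ],
  "spin": [0, 0, 0, 0, 0, 0]
}}

```text
time: 3.42
position: [0.5015, -0.3857, 0.0739]
tool_rot: [0.002, 0.065, 0.998, -0.003]
ft_force: [0.4, -0.5, -0.3]
finger_gap: 0.33
```

Run:
```python
from h import *
st,im=snap('wrist','w3')
plan([.4995+.06*.13,-.3845+.06*.991,.076],82.5)
```

```text
t 3.47 pos [ 0.5015 -0.3859  0.074 ] yang 82.53 tilt [ 0.0031 -0.0066 -1.    ] F [0.  0.7 0.2] gap 0.332 q6 -2.22
shift cm [ 0.22  6.1  -0.24] spin 0.034837943267959304 rows 1.4659235317581962
```

View pics/w3.png

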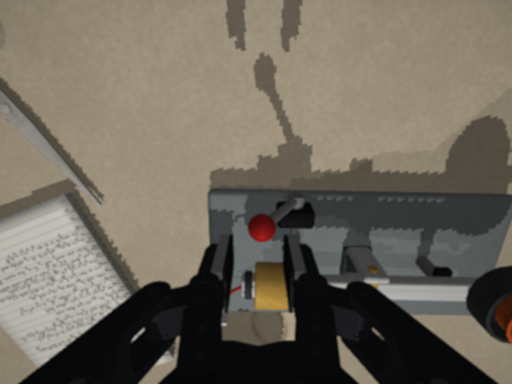

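Run:
```python
from h import *
st=env.get_state()
print(proj('wrist',st['position'],st), proj('wrist',[.4995,-.3845,.081],st),proj('wrist',st['position']+[0,0,.005],st))
print(onplane('wrist',(262,228),.081,st))
for du in(221,299): print(onplane('wrist',(du,240),.08,st))
```

```text
[258.47794277 225.13865486] [260.13775206 227.01938173] [258.44970816 228.59817288]
[ 0.50034443 -0.38340682  0.081     ]
[ 0.5060915  -0.41119295  0.08      ]
[ 0.51260463 -0.36057095  0.08      ]
```

Run:
```python
from h import *
st=env.get_state();R=Rq(st['tool_rot']);p=st['position']
for x in (.011,0,-.011):
  for s in (0,.005,.01,.015,.02): print(x,s,proj('wrist',p+R@[x,.014,-s],st).round(0),proj('wrist',p+R@[x,.028,-s],st).round(0))
im=cv2.imread('pics/w3.png')[190:310,190:330]; cv2.imwrite('pics/w3z.png',cv2.resize(im,None,fx=5,fy=5,interpolation=cv2.INTER_CUBIC))
```

```text
0.011 0 [280. 210.] [301. 210.]
0.011 0.005 [281. 213.] [303. 213.]
0.011 0.01 [281. 216.] [304. 216.]
0.011 0.015 [282. 220.] [305. 220.]
0.011 0.02 [282. 223.] [306. 223.]
0 0 [280. 225.] [301. 225.]
0 0.005 [280. 229.] [302. 229.]
0 0.01 [281. 232.] [303. 232.]
0 0.015 [281. 236.] [304. 236.]
0 0.02 [282. 240.] [305. 240.]
-0.011 0 [279. 240.] [300. 240.]
-0.011 0.005 [280. 244.] [301. 243.]
-0.011 0.01 [280. 247.] [302. 247.]
-0.011 0.015 [281. 252.] [303. 252.]
-0.011 0.02 [281. 256.] [304. 256.]
```

View pics/w3z.png

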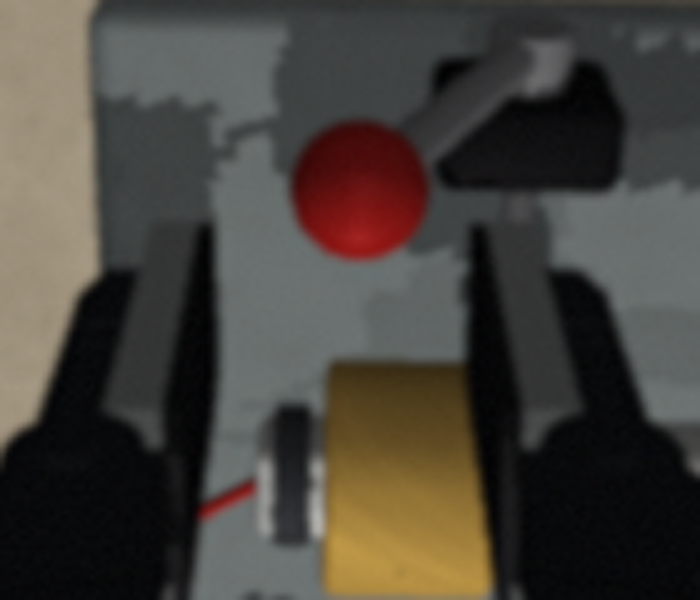

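Run:
```python
from h import *
st=env.get_state()
k=onplane('wrist',(262,228),.081,st); ks=onplane('wrist',(265,70),0,st); L=(ks-k)[:2]/.081
print(k,ks,L)
for uv in [(229,40),(242,48),(283,48),(300,40)]:
    s=onplane('wrist',uv,0,st); 
    for z in (.075,.085,.095,.105): print(uv,z,(s[:2]-L*z-st['position'][:2]).round(4))
im=cv2.imread('pics/w3.png')[0:120,190:330]; cv2.imwrite('pics/w3y.png',cv2.resize(im,None,fx=5,fy=5,interpolation=cv2.INTER_CUBIC))
```

```text
[ 0.50034443 -0.38340682  0.081     ] [ 0.4032989  -0.36803613  0.        ] [-1.19809298  0.18976167]
(229, 40) 0.075 [-0.0331 -0.0213]
(229, 40) 0.085 [-0.0212 -0.0232]
(229, 40) 0.095 [-0.0092 -0.025 ]
(229, 40) 0.105 [ 0.0028 -0.0269]
(242, 48) 0.075 [-0.0263 -0.0122]
(242, 48) 0.085 [-0.0144 -0.0141]
(242, 48) 0.095 [-0.0024 -0.016 ]
(242, 48) 0.105 [ 0.0096 -0.0179]
(283, 48) 0.075 [-0.0222  0.0194]
(283, 48) 0.085 [-0.0102  0.0175]
(283, 48) 0.095 [0.0018 0.0156]
(283, 48) 0.105 [0.0138 0.0137]
(300, 40) 0.075 [-0.026   0.0329]
(300, 40) 0.085 [-0.014  0.031]
(300, 40) 0.095 [-0.002   0.0291]
(300, 40) 0.105 [0.01   0.0272]
```

View pics/w3y.png

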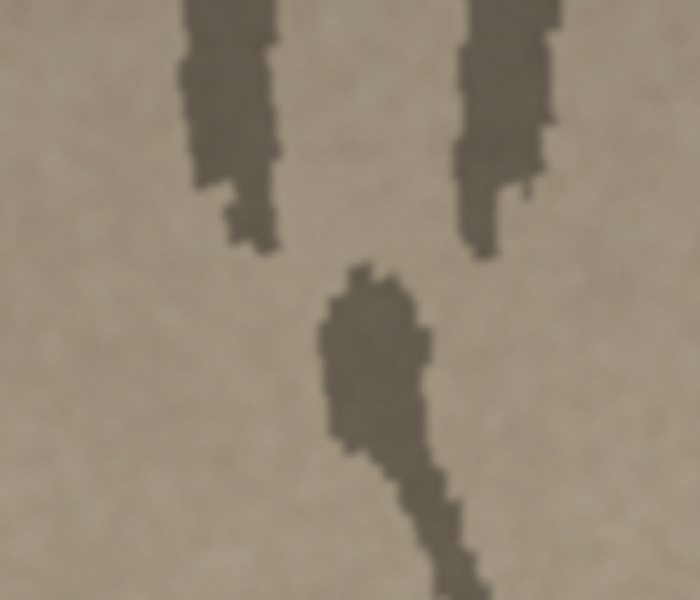

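Run:
```python
from h import *
st,s=snap('scene','s2')
p=st['position'];print(proj('scene',p),proj('scene',p+[0,0,.02]),proj('scene',[.4995,-.3845,.081]))
s=cv2.imread('pics/s2.png')
cv2.imwrite('pics/s2z.png',cv2.resize(s[230:350,280:400],None,fx=5,fy=5,interpolation=cv2.INTER_CUBIC))
```

```text
[347.99205779 308.84536208] [349.94555347 305.67624991] [347.67488546 307.8646337 ]
```

View pics/s2z.png

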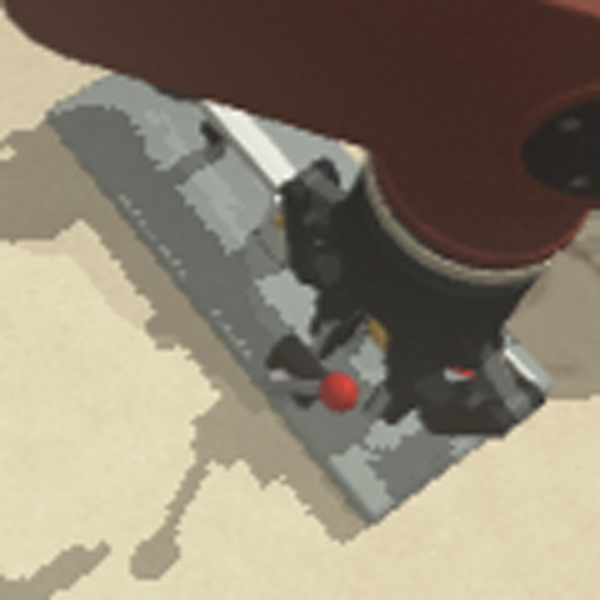

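Request:
{"op": "drive_tool", "data": {
  "hand": [-0.34, -0.34, -0.34, -0.34, -0.34, -0.34],
  "translation": [
    [0.2, 0.6, -0.2],
    [0.2, 1.2, -0.3],
    [0.2, 1.8, -0.3],
    [0.2, 2.4, -0.3],
    [0.2, 3, -0.3],
    [0.2, 3, -0.3]
  ],
  "spin": [0, 0, 0, 0, 0, 0]
}}

```text
time: 4.02
position: [0.5035, -0.3541, 0.0765]
tool_rot: [0.002, 0.065, 0.998, -0.003]
ft_force: [0.7, -0.3, 0.9]
finger_gap: 0.327
```

Run:
```python
from h import *
st,im=snap('wrist','w4')
plan([.4995+.06*.13,-.3845+.06*.991,.076],82.5)
```

```text
t 4.07 pos [ 0.5035 -0.3548  0.0765] yang 82.6 tilt [ 0.0027 -0.0062 -1.    ] F [ 0.1 -0.5  0.9] gap 0.332 q6 -2.18
shift cm [0.   3.   0.03] spin 0.09701331343562458 rows 0.7198965154643292
```

View pics/w4.png

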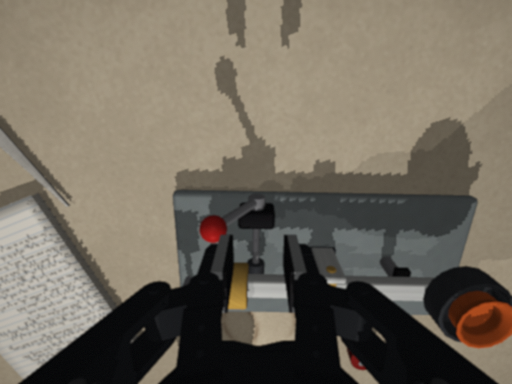

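The knob is still at (213,229) and the jaws passed over it. The shadow and the image scale agree that the real fingertips sit about 28 mm above the stated TCP at this opening. I'll go back and descend lower.

Request:
{"op": "drive_tool", "data": {
  "hand": [-0.1, -0.1, -0.1, -0.1, -0.1, -0.1, -0.1, -0.1, -0.1, -0.1],
  "translation": [
    [0.3, -1.5, -0.6],
    [0.3, -3, -0.6],
    [0.3, -3, -0.3],
    [0.3, -3, 0.5],
    [0.3, -3, 1.3],
    [0.3, -3, 2.1],
    [0.3, -3, 2.8],
    [0.3, -3, 2.8],
    [0.3, -3, 2.8],
    [0.3, -3, 2.8]
  ],
  "spin": [0, 0, 0, 0, 0, 0, 0, 0, 0, 0]
}}

```text
time: 4.9
position: [0.4969, -0.3841, 0.0486]
tool_rot: [0.002, 0.064, 0.998, -0.003]
ft_force: [0.7, -0.1, 0.7]
finger_gap: 0.449
```

Run:
```python
from h import *
st,im=snap('wrist','w5')
plan([.4995+.06*.13,-.3845+.06*.991,.046],82.5)
print(onplane('wrist',(262,228),.081,st))
```

```text
t 4.95 pos [ 0.4971 -0.3844  0.049 ] yang 82.62 tilt [ 0.0033 -0.0066 -1.    ] F [-0.1 -0.8  0.5] gap 0.45 q6 -2.22
shift cm [-0.25  6.02  0.27] spin 0.11794950159635675 rows 1.4459660450917724
[ 0.48290035 -0.38028602  0.081     ]
```

View pics/w5.png

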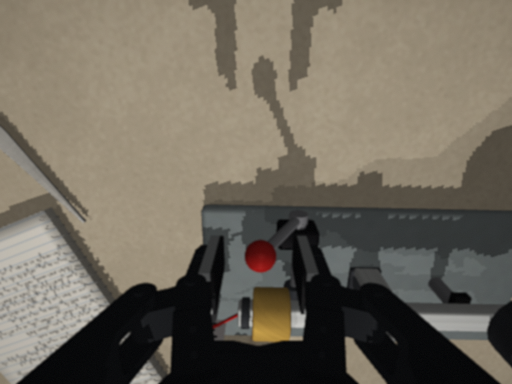

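Request:
{"op": "drive_tool", "data": {
  "hand": [-0.1, -0.1, -0.1, -0.1, -0.1, -0.1, -0.1, -0.1, -0.1, -0.1, -0.1, -0.1],
  "translation": [
    [-0.2, 0, 0.5],
    [-0.2, 0, 1],
    [-0.2, 0.7, 1],
    [-0.2, 1.4, 1],
    [-0.2, 2.1, 1],
    [-0.2, 2.8, 1],
    [-0.2, 3.5, 1],
    [-0.2, 4.2, 1],
    [-0.2, 4.9, 1],
    [-0.2, 5.6, 1],
    [-0.2, 6.2, 1],
    [-0.2, 6.2, 1]
  ],
  "spin": [0, 0, 0, 0, 0, 0, 0, 0, 0, 0, 0, 0]
}}

```text
time: 5.95
position: [0.5069, -0.3215, 0.0383]
tool_rot: [0.001, 0.064, 0.998, -0.003]
ft_force: [0.3, -0.2, -0.4]
finger_gap: 0.448
```

Run:
```python
from h import *
st,im=snap('wrist','w6')
plan([.4995+.066*.13,-.3845+.066*.991,.04],82.5)
im=cv2.imread('pics/w6.png');hsv=cv2.cvtColor(im,cv2.COLOR_BGR2HSV)
m=cv2.inRange(hsv,(0,150,60),(6,255,255));n,l,s,ce=cv2.connectedComponentsWithStats(m)
R=np.array([[.991,.13],[-.13,.991]])  # world-> balance approx
for i in range(1,n):
    if s[i,4]>100:
        P=onplane('wrist',ce[i],.082,st);d=P[:2]-[.4995,-.3845]; print(ce[i],P.round(4),'along y',d@[.13,.991])
```

```text
t 6.0 pos [ 0.507  -0.3221  0.0384] yang 82.67 tilt [ 0.0026 -0.0057 -1.    ] F [ 0.3 -0.1  0.7] gap 0.454 q6 -2.14
shift cm [-0.07  0.31 -0.16] spin 0.16940057301505362 rows 0.08611745521496567
[240.70400943 266.96462264] [ 0.5083 -0.3309  0.082 ] along y 0.05421523159197181
```

View pics/w6.png

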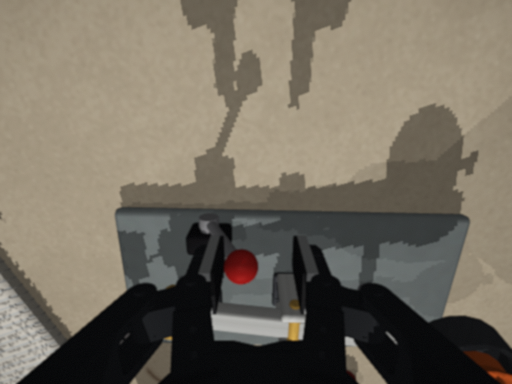

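The lever moved, with the knob at (241,267), about 54 mm along. I'll push to the stop and watch the force.

Request:
{"op": "drive_tool", "data": {
  "hand": [-0.1, -0.1, -0.1, -0.1],
  "translation": [
    [0, 0.2, 0],
    [0, 0.4, 0],
    [0, 0.5, 0],
    [0, 0.5, 0]
  ],
  "spin": [0, 0, 0, 0]
}}

```text
time: 6.33
position: [0.5075, -0.3184, 0.0386]
tool_rot: [0.002, 0.064, 0.998, -0.004]
ft_force: [-1.3, -4.4, -0.1]
finger_gap: 0.45
```

Run:
```python
from h import *
st,im=snap('wrist','w7')
plan([.4995+.066*.13,-.3845+.066*.991,.04],82.5)
im=cv2.imread('pics/w7.png');hsv=cv2.cvtColor(im,cv2.COLOR_BGR2HSV)
m=cv2.inRange(hsv,(0,150,60),(6,255,255));n,l,s,ce=cv2.connectedComponentsWithStats(m)
for i in range(1,n):
    if s[i,4]>100:
        P=onplane('wrist',ce[i],.081,st);d=P[:2]-[.4995,-.3845]; print(ce[i],P.round(4),'along y',d@[.13,.991])
```

```text
t 6.38 pos [ 0.5075 -0.3183  0.0386] yang 82.65 tilt [ 0.0028 -0.0075 -1.    ] F [-1.1 -4.7  0.1] gap 0.447 q6 -2.13
shift cm [-0.06 -0.07 -0.14] spin 0.15066649018773148 rows 0.03968493486824219
[238.9007177  265.05980861] [ 0.5085 -0.3287  0.081 ] along y 0.05647213187141466
```

Request:
{"op": "drive_tool", "data": {
  "hand": [-0.1, -0.1, -0.1, -0.1],
  "translation": [
    [0, 0.2, 0],
    [0, 0.4, 0],
    [0, 0.5, 0],
    [0, 0.5, 0]
  ],
  "spin": [0, 0, 0, 0]
}}

```text
time: 6.72
position: [0.5077, -0.3175, 0.0389]
tool_rot: [0.002, 0.064, 0.998, -0.007]
ft_force: [-2.6, -14.6, -4.4]
finger_gap: 0.449
```

Run:
```python
from h import *
st,im=snap('wrist','w8')
plan([.4995,-.3845,.04],82.5)
im=cv2.imread('pics/w8.png');hsv=cv2.cvtColor(im,cv2.COLOR_BGR2HSV)
m=cv2.inRange(hsv,(0,150,60),(6,255,255));n,l,s,ce=cv2.connectedComponentsWithStats(m)
for i in range(1,n):
    if s[i,4]>100:
        P=onplane('wrist',ce[i],.081,st);d=P[:2]-[.4995,-.3845]; print(ce[i],P.round(4),'along y',d@[.13,.991])
st,im=snap('scene','s8');s=cv2.imread('pics/s8.png')
cv2.imwrite('pics/s8z.png',cv2.resize(s[210:330,280:400],None,fx=5,fy=5,interpolation=cv2.INTER_CUBIC))
```

```text
t 6.77 pos [ 0.5078 -0.3175  0.039 ] yang 82.61 tilt [ 0.0033 -0.0139 -0.9999] F [ -3.2 -14.3  -4.4] gap 0.449 q6 -2.12
shift cm [-0.04 -6.75 -0.01] spin 0.10732449435961655 rows 1.6187315765960817
[237.22342995 264.47584541] [ 0.5085 -0.3285  0.081 ] along y 0.05671556796738079
```

View pics/s8z.png

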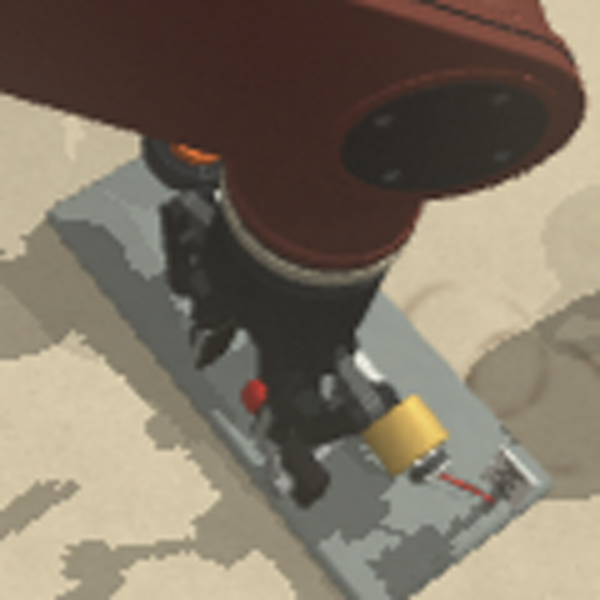

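View pics/w8.png

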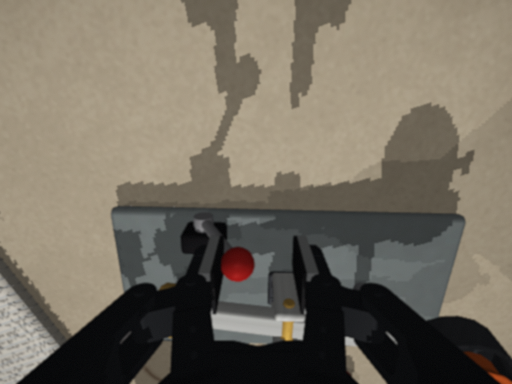

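The lever is at its stop, with the knob 56.7 mm over and 14 N of reaction. The beam is freed, so I'll swing it back.

Request:
{"op": "drive_tool", "data": {
  "hand": [-0.1, -0.1, -0.1, -0.1, -0.1, -0.1, -0.1, -0.1, -0.1, -0.1, -0.1, -0.1],
  "translation": [
    [0, -0.7, 0],
    [0, -1.4, 0],
    [0, -2.1, 0],
    [0, -2.8, 0],
    [0, -3.5, 0],
    [0, -4.2, 0],
    [0, -4.9, 0],
    [0, -5.6, 0],
    [0, -6.3, 0],
    [0, -7, 0],
    [0, -7.5, 0],
    [0, -7.5, 0]
  ],
  "spin": [0, 0, 0, 0, 0, 0, 0, 0, 0, 0, 0, 0]
}}

```text
time: 7.82
position: [0.4978, -0.393, 0.0398]
tool_rot: [0.002, 0.065, 0.998, -0.007]
ft_force: [-0.4, 1.4, -0.8]
finger_gap: 0.454
```

Request:
{"op": "drive_tool", "data": {
  "hand": [-0.1, -0.1, -0.1, -0.1],
  "translation": [
    [0, -0.2, 0],
    [0, -0.4, 0],
    [0, -0.5, 0],
    [0, -0.5, 0]
  ],
  "spin": [0, 0, 0, 0]
}}

```text
time: 8.15
position: [0.4974, -0.3942, 0.0392]
tool_rot: [0.001, 0.065, 0.998, -0.004]
ft_force: [1.0, 12.1, 2.9]
finger_gap: 0.451
```

```bash
cat >> h.py <<'E'
def knob(name):
    st,im=snap('wrist',name); hsv=cv2.cvtColor(im,cv2.COLOR_RGB2HSV)
    m=cv2.inRange(hsv,(0,150,60),(6,255,255));n,l,s,ce=cv2.connectedComponentsWithStats(m)
    for i in range(1,n):
        if s[i,4]>100:
            P=onplane('wrist',ce[i],.081,st);d=P[:2]-[.4995,-.3845]; print(ce[i].round(1),P.round(4),'along y',d@[.13,.991])
E
python3 - <<'E'
from h import *
knob('w9'); plan([.4995,-.3845,.04],82.5)
E
```

```text
[279.1 263.9] [ 0.5007 -0.3835  0.081 ] along y 0.0011820626932313159
t 8.2 pos [ 0.4974 -0.3942  0.0393] yang 82.58 tilt [ 0.0025 -0.0078 -1.    ] F [ 0.6 11.4  3.3] gap 0.45 q6 -2.23
shift cm [-0.08  0.99 -0.08] spin 0.08376254175654196 rows 0.23950208325953462
```

The knob is back at its start and the stop reaction is 12 N, so the lever is at 0. I'll retreat and look at the ring from above.

Request:
{"op": "drive_tool", "data": {
  "hand": [-0.1, -0.1, -0.1, -0.1, -0.1, -0.1],
  "translation": [
    [0, 0.3, 0],
    [0, 0.6, 0],
    [0, 0.6, -1.5],
    [0, 0.6, -4],
    [0, 0.6, -8],
    [0, 0.6, -12]
  ],
  "spin": [0, 0, 0, 0, 0, 0]
}}

```text
time: 8.7
position: [0.4969, -0.3868, 0.1591]
tool_rot: [0.0, 0.065, 0.998, -0.003]
ft_force: [0.4, -0.9, -0.1]
finger_gap: 0.447
```

Run:
```python
from h import *
plan([.585,-.207,.20],82.5)
```

```text
t 8.7 pos [ 0.4969 -0.3868  0.1591] yang 82.58 tilt [ 0.     -0.0065 -1.    ] F [ 0.4 -0.9 -0.1] gap 0.447 q6 -2.22
shift cm [-6.42 18.94 -4.21] spin 0.08074687612442233 rows 4.901660664526559
```

Request:
{"op": "drive_tool", "data": {
  "hand": [0.3, 0.3, 0.3, 0.3, 0.3, 0.3, 0.3, 0.3],
  "translation": [
    [-1, 3, -3],
    [-2.3, 7, -4],
    [-3.6, 11, -4.2],
    [-4.9, 15, -4.2],
    [-6, 18, -4.2],
    [-6.4, 18.9, -4.2],
    [-6.4, 18.9, -4.2],
    [-6.4, 18.9, -4.2]
  ],
  "spin": [0, 0, 0, 0, 0, 0, 0, 0]
}}

```text
time: 9.37
position: [0.5848, -0.2078, 0.2]
tool_rot: [0.0, 0.064, 0.998, -0.004]
ft_force: [1.0, 0.0, 0.5]
finger_gap: 0.654
```

Run:
```python
from h import *
st,im=snap('wrist','w10'); plan([.585,-.207,.20],82.5)
hsv=cv2.cvtColor(im,cv2.COLOR_RGB2HSV)
m=cv2.inRange(hsv,(4,150,50),(18,255,255)); m=cv2.morphologyEx(m,cv2.MORPH_CLOSE,np.ones((3,3)))
cs,_=cv2.findContours(m,cv2.RETR_EXTERNAL,cv2.CHAIN_APPROX_NONE); c=max(cs,key=cv2.contourArea)
e=cv2.fitEllipse(cv2.convexHull(c)); print('ring',e,onplane('wrist',e[0],.093,st).round(4))
knob_m=cv2.inRange(hsv,(0,150,60),(3,255,255));n,l,s,ce=cv2.connectedComponentsWithStats(knob_m)
for i in range(1,n):
    if s[i,4]>100: print('red',ce[i],s[i],onplane('wrist',ce[i],.081,st).round(4))
a=cv2.resize(im[140:290,190:340,::-1],None,fx=4,fy=4,interpolation=cv2.INTER_CUBIC); cv2.imwrite('pics/w10z.png',a)
```

```text
t 9.42 pos [ 0.5844 -0.2086  0.1999] yang 82.57 tilt [-2.0e-04 -7.7e-03 -1.0e+00] F [-0.1  0.6  0.4] gap 0.653 q6 -1.91
shift cm [-0.04  0.16 -0.02] spin 0.06636467348336339 rows 0.041018041502928836
ring ((260.2059326171875, 183.05662536621094), (38.42431640625, 41.265586853027344), 91.8804931640625) [ 0.59   -0.2072  0.093 ]
red [ 71.66260163 114.94308943] [ 63 107  19  17 246] [ 0.4998 -0.3843  0.081 ]
red [230.8097561  248.12195122] [221 240  20  19 205] [ 0.6682 -0.2516  0.081 ]
```

View pics/w10.png

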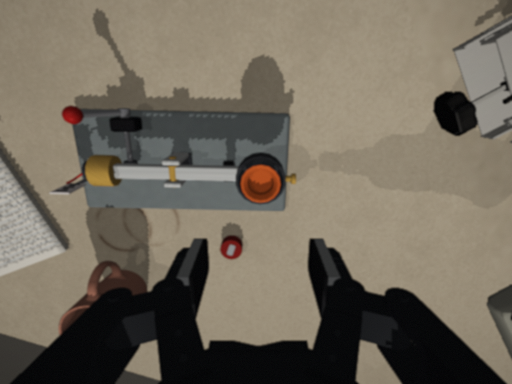

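View pics/w10z.png

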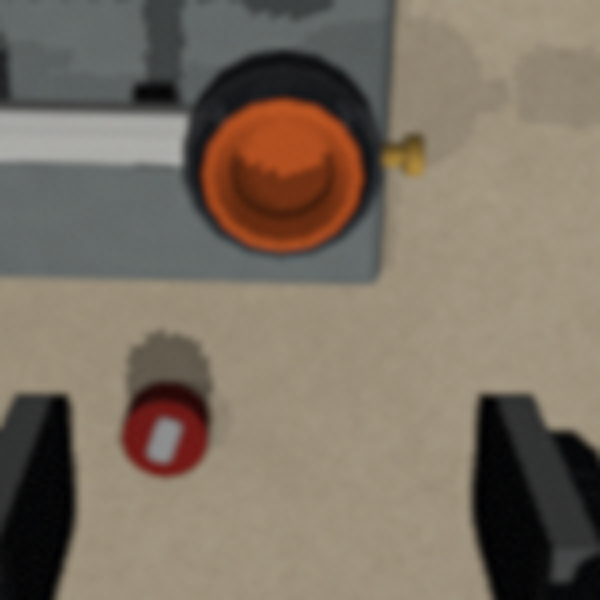

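The ring is at (260,183), which gives about (0.590, -0.207). The balance is level again and the red specimen is untouched. I'll head to the black vial, passing close to the robot.

Run:
```python
from h import *
plan([.39,.08,.25],82.5)
plan([.43,.40,.20],82.5)
```

```text
t 9.42 pos [ 0.5844 -0.2086  0.1999] yang 82.57 tilt [-2.0e-04 -7.7e-03 -1.0e+00] F [-0.1  0.6  0.4] gap 0.653 q6 -1.91
shift cm [23.   26.06 -5.23] spin 0.06636467348336339 rows 8.429844616310339
t 9.42 pos [ 0.5844 -0.2086  0.1999] yang 82.57 tilt [-2.0e-04 -7.7e-03 -1.0e+00] F [-0.1  0.6  0.4] gap 0.653 q6 -1.91
shift cm [23.18 58.35 -0.48] spin 0.06636467348336339 rows 15.056408296565568
```

Request:
{"op": "drive_tool", "data": {
  "hand": [0.3, 0.3, 0.3, 0.3, 0.3, 0.3, 0.3, 0.3, 0.3, 0.3, 0.3, 0.3],
  "translation": [
    [2.5, 2, -2],
    [5.3, 4.5, -5],
    [8, 7.5, -5.2],
    [10.6, 10.5, -5.2],
    [13.2, 13.5, -5.2],
    [15.8, 16.5, -5.2],
    [18.4, 19.5, -5.2],
    [21, 22.7, -5.2],
    [23, 26, -5.2],
    [23.2, 30, -5.2],
    [23.2, 34, -5.2],
    [23.2, 38, -5.2]
  ],
  "spin": [0, 0, 0, 0, 0, 0, 0, 0, 0, 0, 0, 0]
}}

```text
time: 10.42
position: [0.404, 0.1988, 0.2495]
tool_rot: [0.001, 0.066, 0.998, -0.004]
ft_force: [1.4, 0.4, -0.1]
finger_gap: 0.652
```

Run:
```python
from h import *
plan([.43,.40,.17],82.5)
```

```text
t 10.42 pos [0.404  0.1988 0.2495] yang 82.39 tilt [ 0.0024 -0.0079 -1.    ] F [ 1.4  0.4 -0.1] gap 0.652 q6 -1.15
shift cm [ 0.12 20.35  7.79] spin -0.11013065416237566 rows 5.225399317549762
```

Request:
{"op": "drive_tool", "data": {
  "hand": [0.3, 0.3, 0.3, 0.3, 0.3, 0.3, 0.3, 0.3],
  "translation": [
    [0, 3.9, 1],
    [0, 7.8, 2],
    [0, 11.6, 3.5],
    [0, 15.3, 5],
    [0.1, 18.5, 6.8],
    [0.1, 20, 7.8],
    [0.1, 20.3, 7.8],
    [0.1, 20.3, 7.8]
  ],
  "spin": [0, 0, 0, 0, 0, 0, 0, 0]
}}

```text
time: 11.08
position: [0.4307, 0.3984, 0.169]
tool_rot: [0.001, 0.067, 0.998, -0.005]
ft_force: [0.5, -0.7, 0.4]
finger_gap: 0.651
```

Run:
```python
from h import *
st,im=snap('wrist','w11'); plan([.43,.40,.17],82.5)
```

```text
t 11.13 pos [0.4311 0.3981 0.1701] yang 82.31 tilt [ 0.0024 -0.0089 -1.    ] F [-0.4  0.5  0.3] gap 0.653 q6 -0.82
shift cm [0.14 0.18 0.  ] spin -0.1883031459737623 rows 0.0534013285934301
```

View pics/w11.png

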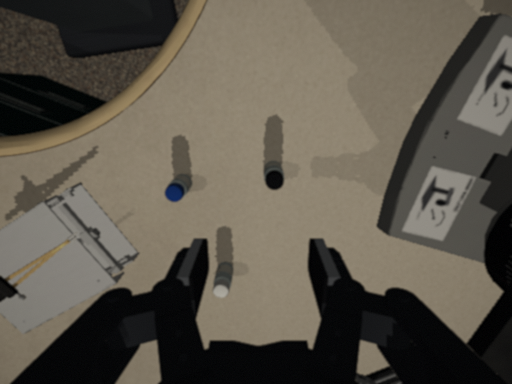

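Run:
```python
from h import *
st=env.get_state(); im=cv2.imread('pics/w11.png')
g=im[160:200,255:295].max(axis=2); m=(g<28).astype(np.uint8)
n,l,s,ce=cv2.connectedComponentsWithStats(m)
for i in range(1,n):
    if s[i,4]>30: print(s[i],ce[i]+[255,160],onplane('wrist',ce[i]+[255,160],.048,st).round(4))
cv2.imwrite('pics/w11z.png',cv2.resize(im[130:210,235:315],None,fx=7,fy=7,interpolation=cv2.INTER_CUBIC))
```

```text
[ 11  11  17  18 235] [274.         179.23829787] [0.4391 0.4131 0.048 ]
```

View pics/w11z.png

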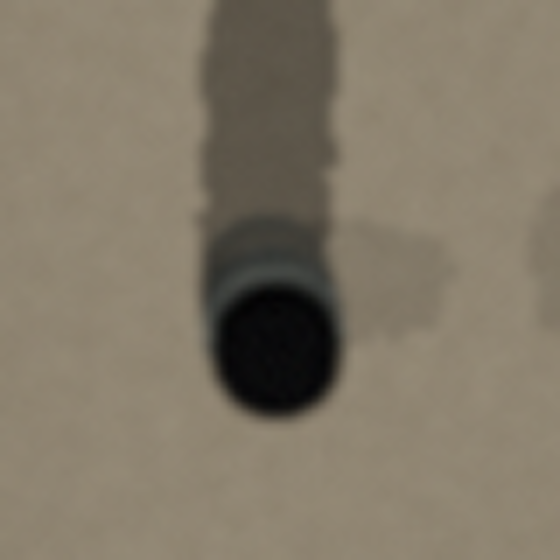

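Run:
```python
from h import *
plan([.4388,.4118,.06],82.5)
```

```text
t 11.13 pos [0.4311 0.3981 0.1701] yang 82.31 tilt [ 0.0024 -0.0089 -1.    ] F [-0.4  0.5  0.3] gap 0.653 q6 -0.82
shift cm [-0.54  1.56 11.  ] spin -0.1883031459737623 rows 2.666275808457656
```

Request:
{"op": "drive_tool", "data": {
  "hand": [0.3, 0.2, 0.1, 0, 0, 0, 0],
  "translation": [
    [-0.3, 0.8, 2.5],
    [-0.5, 1.5, 5],
    [-0.5, 1.6, 7.5],
    [-0.5, 1.6, 9.7],
    [-0.5, 1.6, 11],
    [-0.5, 1.6, 11],
    [-0.5, 1.6, 11]
  ],
  "spin": [0, 0, 0, 0, 0, 0, 0]
}}

```text
time: 11.72
position: [0.4392, 0.4113, 0.0608]
tool_rot: [0.002, 0.068, 0.998, -0.004]
ft_force: [-0.9, 0.4, 0.4]
finger_gap: 0.503
```

Run:
```python
from h import *
st,im=snap('wrist','w12'); plan([.4388,.4118,.06],82.5)
R=Rq(st['tool_rot'])
print('axis line px', [proj('wrist',st['position']+R@[0,0,-s],st).round(1) for s in (0,.012,.03)])
g=im[120:260,200:310].max(axis=2); m=(g<28).astype(np.uint8)
n,l,s,ce=cv2.connectedComponentsWithStats(m)
for i in range(1,n):
    if s[i,4]>30: print(s[i],ce[i]+[200,120],onplane('wrist',ce[i]+[200,120],.048,st).round(4))
```

```text
t 11.77 pos [0.4399 0.4122 0.0618] yang 82.25 tilt [ 0.0044 -0.0076 -1.    ] F [-0.2 -1.  -0.1] gap 0.502 q6 -0.8
shift cm [ 0.1  -0.05  0.18] spin -0.2515194012013211 rows 0.05198011147186401
axis line px [array([258.5, 225.1]), array([258.5, 233.7]), array([258.6, 248.7])]
[ 49  81  26  28 595] [261.61176471 214.56302521] [0.4376 0.4137 0.048 ]
[  9 118  11  22 155] [214.96129032 250.46451613] [0.4618 0.3757 0.048 ]
[ 97 118  11  22 153] [301.09150327 250.39869281] [0.4701 0.4388 0.048 ]
```

View pics/w12.png

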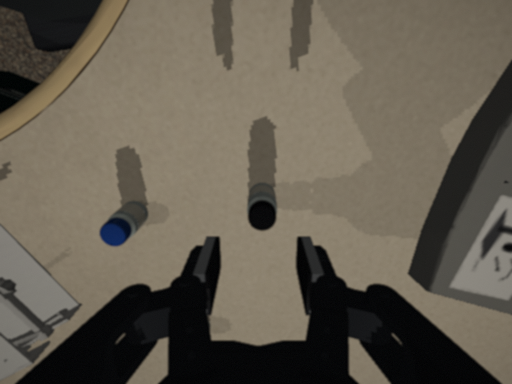

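Run:
```python
from h import *
st=env.get_state()
top=np.array([.4376-.0100,.4135]); sh=onplane('wrist',(262,118),0,st)  # far cap edge (toward -x) shadow
L=(sh[:2]-top)/.048; print('L',L)
for uv in [(230,68),(294,68)]:
    s=onplane('wrist',uv,0,st)[:2]
    for xo in (.011,.0): 
        z=(st['position'][0]+xo-s[0])/(-L[0]); print(uv,xo,'tip z',z,'s',z-st['position'][2], 'ylat',s[1]-L[1]*z-st['position'][1])
```

```text
L [-1.05066235  0.20320167]
(230, 68) 0.011 tip z 0.10784577244619784 s 0.045997821344348135 ylat -0.029899514707688146
(230, 68) 0.0 tip z 0.09737618626931208 s 0.035528235167462376 ylat -0.027772077266051798
(294, 68) 0.011 tip z 0.10161717987053166 s 0.03976922876868196 ylat 0.019071556686863667
(294, 68) 0.0 tip z 0.0911475936936459 s 0.029299642591796203 ylat 0.021198994128500015
```

Request:
{"op": "drive_tool", "data": {
  "hand": [0, 0, 0, -0.1, -0.2, -0.25, -0.25, -0.25],
  "translation": [
    [0.1, 0.1, 1.5],
    [0.2, 0.1, 3],
    [0.2, 0.1, 4.5],
    [0.2, 0.1, 5.7],
    [0.2, 0.1, 6.1],
    [0.2, 0.1, 6.1],
    [0.2, 0.1, 6.1],
    [0.2, 0.1, 6.1]
  ],
  "spin": [0, 0, 0, 0, 0, 0, 0, 0]
}}

```text
time: 12.43
position: [0.4392, 0.4136, 0.0022]
tool_rot: [0.003, 0.068, 0.998, -0.003]
ft_force: [-0.2, -0.4, 0.6]
finger_gap: 0.375
```

Run:
```python
from h import *
st,im=snap('wrist','w13'); plan([.4376,.4135,.0],82.5)
cv2.imwrite('pics/w13z.png',cv2.resize(im[60:310,160:360,::-1],None,fx=2.4,fy=2.4,interpolation=cv2.INTER_CUBIC))
st,im=snap('scene','s13');cv2.imwrite('pics/s13z.png',cv2.resize(im[100:200,100:220,::-1],None,fx=6,fy=6,interpolation=cv2.INTER_CUBIC))
```

```text
t 12.48 pos [0.4392 0.4136 0.0022] yang 82.25 tilt [ 0.0061 -0.0064 -1.    ] F [-0.6  0.  -0.2] gap 0.376 q6 -0.8
shift cm [ 0.15 -0.03  0.21] spin -0.2497413539247333 rows 0.06373439079455447
```

View pics/w13z.png

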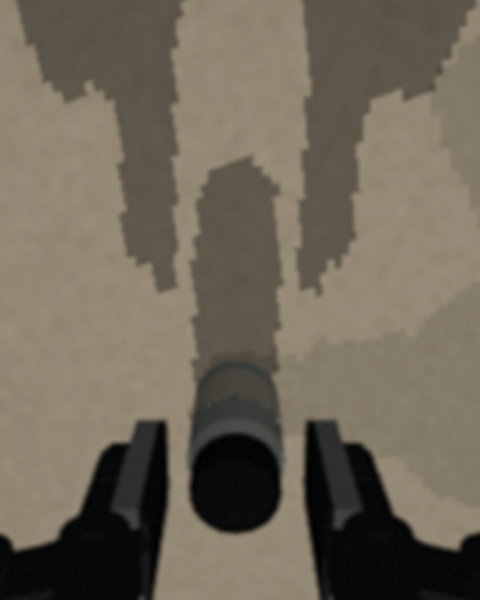

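View pics/s13z.png

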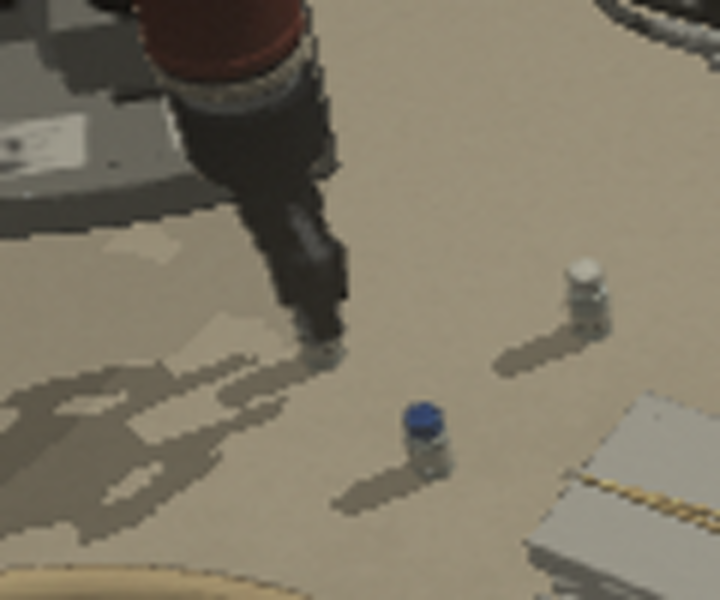

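The vial is centred between the jaws (mid column 236, cap 235 in the zoom). The tips are about 27–30 mm up, so I'll lower about 7 mm and grip.

Request:
{"op": "drive_tool", "data": {
  "hand": [-0.25, -0.25, -0.4, -0.6, -1, -1, -1, -1, -1],
  "translation": [
    [0.1, 0, 0.4],
    [0.15, 0, 0.8],
    [0.15, 0, 0.8],
    [0.15, 0, 0.8],
    [0.15, 0, 0.8],
    [0.15, 0, 0.8],
    [0.15, 0, 0.8],
    [0.15, 0, 0.8],
    [0.15, 0, 0.8]
  ],
  "spin": [0, 0, 0, 0, 0, 0, 0, 0, 0]
}}

```text
time: 13.28
position: [0.4376, 0.4137, -0.006]
tool_rot: [0.003, 0.068, 0.998, -0.003]
ft_force: [-0.6, 0.5, -0.3]
finger_gap: 0.243
```

Run:
```python
from h import *
st,im=snap('wrist','w14'); plan([.4376,.4135,.0],82.5)
cv2.imwrite('pics/w14z.png',cv2.resize(im[60:310,160:360,::-1],None,fx=2.4,fy=2.4,interpolation=cv2.INTER_CUBIC))
```

```text
t 13.33 pos [ 0.4376  0.4137 -0.006 ] yang 82.25 tilt [ 0.006  -0.0065 -1.    ] F [ 0.3  0.1 -0.6] gap 0.243 q6 -0.8
shift cm [-0.   -0.02 -0.6 ] spin -0.24671891446564587 rows 0.1437380452292444
```

View pics/w14z.png

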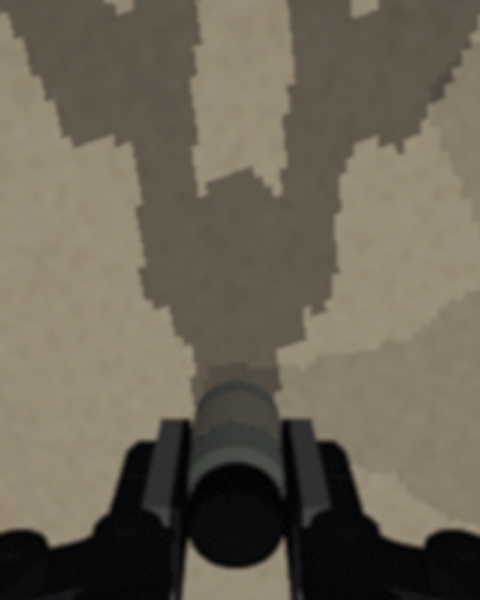

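Gripped, with the opening at 0.243 and the tips about 25 mm above the vial's base. I'll lift and check.

Request:
{"op": "drive_tool", "data": {
  "hand": [-1, -1, -1, -1, -1, -1, -1],
  "translation": [
    [0, 0, -0.5],
    [0, 0, -2],
    [0, 0, -5],
    [0, 0, -9],
    [0, 0, -12],
    [0, 0, -13],
    [0, 0, -13]
  ],
  "spin": [0, 0, 0, 0, 0, 0, 0]
}}

```text
time: 13.92
position: [0.4392, 0.4164, 0.1288]
tool_rot: [0.006, 0.068, 0.998, -0.0]
ft_force: [0.2, 0.2, -0.6]
finger_gap: 0.248
```

Run:
```python
from h import *
st,im=snap('wrist','w15'); plan([.39,.12,.2],82.5)
cv2.imwrite('pics/w15z.png',cv2.resize(im[140:310,160:360,::-1],None,fx=3,fy=3,interpolation=cv2.INTER_CUBIC))
st,im=snap('scene','s15');cv2.imwrite('pics/s15z.png',cv2.resize(im[60:200,60:220,::-1],None,fx=4.5,fy=4.2,interpolation=cv2.INTER_CUBIC))
```

```text
t 13.97 pos [0.4378 0.4152 0.1258] yang 82.25 tilt [ 0.0089 -0.0044 -1.    ] F [-0.2 -0.7 -1.5] gap 0.244 q6 -0.8
shift cm [  0.68 -29.92  -7.34] spin -0.24877775118707746 rows 7.389658036196932
```

View pics/w15z.png

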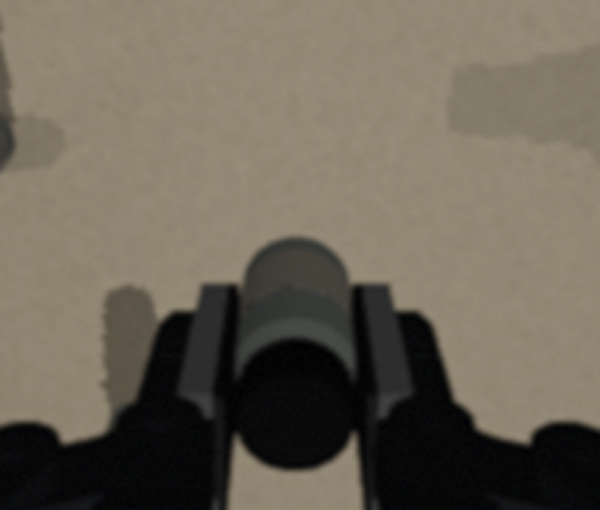

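View pics/s15z.png

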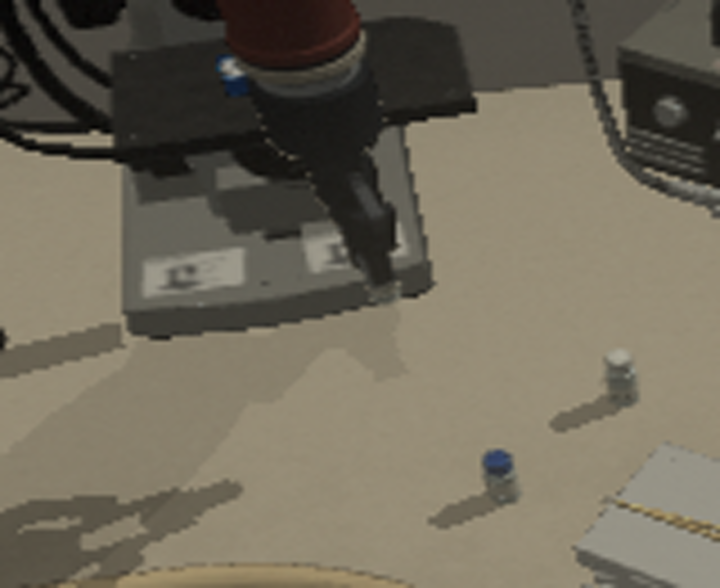

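Run:
```python
from h import *
st=env.get_state();R=Rq(st['tool_rot']);p=st['position']
for dx in (0,-.002,-.004):
  print(dx,'capc',proj('wrist',p+R@[dx,0,-.054],st).round(1),'cap edges',proj('wrist',p+R@[dx+.01,0,-.054],st)[1].round(1),proj('wrist',p+R@[dx-.01,0,-.054],st)[1].round(1),'base -edge',proj('wrist',p+R@[dx+.0115,0,-.006],st)[1].round(1))
st15=None
g=cv2.imread('pics/w15.png')[235:310,230:290].max(axis=2)
print(g[:,29].tolist())
```

```text
0 capc [258.7 274.6] cap edges 256.7 291.6 base -edge 212.9
-0.002 capc [258.7 278. ] cap edges 260.4 294.9 base -edge 215.8
-0.004 capc [258.7 281.5] cap edges 264.0 298.1 base -edge 218.7
[68, 62, 57, 57, 58, 57, 58, 57, 56, 57, 59, 67, 73, 73, 74, 75, 68, 44, 21, 5, 3, 4, 6, 5, 3, 2, 4, 4, 6, 8, 7, 8, 10, 8, 9, 8, 10, 9, 9, 10, 10, 12, 10, 10, 10, 12, 11, 8, 12, 12, 8, 10, 13, 9, 11, 12, 9, 11, 11, 7, 16, 61, 117, 143, 144, 143, 143, 144, 144, 145, 145, 144, 145, 144, 145]
```

The vial is held upright in the jaws, with the cap around row 274, column 259. I'll carry it near the robot.

Run:
```python
from h import *
plan([.385,.12,.24],82.5)
plan([.385,.0,.24],82.5)
```

```text
t 14.02 pos [0.4365 0.4143 0.1235] yang 82.25 tilt [ 0.0057 -0.0067 -1.    ] F [-0.1  0.1 -0.9] gap 0.245 q6 -0.8
shift cm [  1.06 -29.92 -11.48] spin -0.2516183283208022 rows 7.69030085109322
t 14.02 pos [0.4365 0.4143 0.1235] yang 82.25 tilt [ 0.0057 -0.0067 -1.    ] F [-0.1  0.1 -0.9] gap 0.245 q6 -0.8
shift cm [ -0.56 -41.81 -11.4 ] spin -0.2516183283208022 rows 10.394308333991797
```

Request:
{"op": "drive_tool", "data": {
  "hand": [-1, -1, -1, -1, -1, -1, -1, -1, -1, -1, -1, -1],
  "translation": [
    [0.3, -1, -2.5],
    [0.7, -3, -5.5],
    [1, -6, -8],
    [1, -9.5, -10.3],
    [1, -13, -11.4],
    [1, -16.7, -11.4],
    [1, -20.4, -11.4],
    [1, -24.1, -11.4],
    [1, -27.8, -11.4],
    [0.5, -31.5, -11.4],
    [0, -35, -11.4],
    [-0.5, -38.5, -11.4]
  ],
  "spin": [0, 0, 0, 0, 0, 0, 0, 0, 0, 0, 0, 0]
}}

```text
time: 15.02
position: [0.3872, 0.0315, 0.2373]
tool_rot: [0.001, 0.067, 0.998, -0.003]
ft_force: [1.0, 0.1, -0.8]
finger_gap: 0.245
```

Run:
```python
from h import *
plan([.5877,-.2074,.2],82)
```

```text
t 15.02 pos [0.3872 0.0315 0.2373] yang 82.27 tilt [ 0.0016 -0.0062 -1.    ] F [ 1.   0.1 -0.8] gap 0.245 q6 -1.55
shift cm [-23.07 -20.95   3.91] spin 0.26564786014355946 rows 7.5316819185867745
```

Request:
{"op": "drive_tool", "data": {
  "hand": [-1, -1, -1, -1, -1, -1, -1, -1, -1, -1, -1],
  "translation": [
    [-1.5, -3, 0],
    [-4, -6, 0],
    [-7, -8.5, 0],
    [-10, -11, 0],
    [-13, -13.5, 0],
    [-16, -16, 1],
    [-19, -18.5, 2],
    [-21.5, -20, 3],
    [-23, -20.9, 3.9],
    [-23.1, -20.9, 3.9],
    [-23.1, -20.9, 3.9]
  ],
  "spin": [0, 0, 0, 0, 0, 0, 0, 0, 0, 0, 0]
}}

```text
time: 15.93
position: [0.5864, -0.2065, 0.1958]
tool_rot: [-0.002, 0.068, 0.998, -0.002]
ft_force: [-0.5, 0.2, -0.6]
finger_gap: 0.247
```

```bash
cat >> h.py <<'E'
def ring(name,box=(230,100,300,230),z=.093):
    st,im=snap('wrist',name); hsv=cv2.cvtColor(im,cv2.COLOR_RGB2HSV)
    m=cv2.inRange(hsv,(4,150,50),(18,255,255)); m=cv2.morphologyEx(m,cv2.MORPH_CLOSE,np.ones((3,3)))
    cs,_=cv2.findContours(m,cv2.RETR_EXTERNAL,cv2.CHAIN_APPROX_NONE); c=max(cs,key=cv2.contourArea)
    e=cv2.fitEllipse(cv2.convexHull(c)); print('ring',e,onplane('wrist',e[0],z,st).round(4)); return st,im
E
python3 - <<'E'
from h import *
st,im=ring('w16'); plan([.5877,-.2074,.13],82)
cv2.imwrite('pics/w16z.png',cv2.resize(im[110:310,160:360,::-1],None,fx=3,fy=3,interpolation=cv2.INTER_CUBIC))
E
```

```text
ring ((258.5988464355469, 183.72235107421875), (39.1436653137207, 41.75617218017578), 88.78067016601562) [ 0.5902 -0.207   0.093 ]
t 15.98 pos [ 0.5866 -0.2061  0.1973] yang 82.26 tilt [-0.003  -0.0037 -1.    ] F [-0.4  0.  -0.3] gap 0.246 q6 -1.9
shift cm [-0.15 -0.09  6.73] spin 0.2575836429665941 rows 1.6136360141654644
```

View pics/w16z.png

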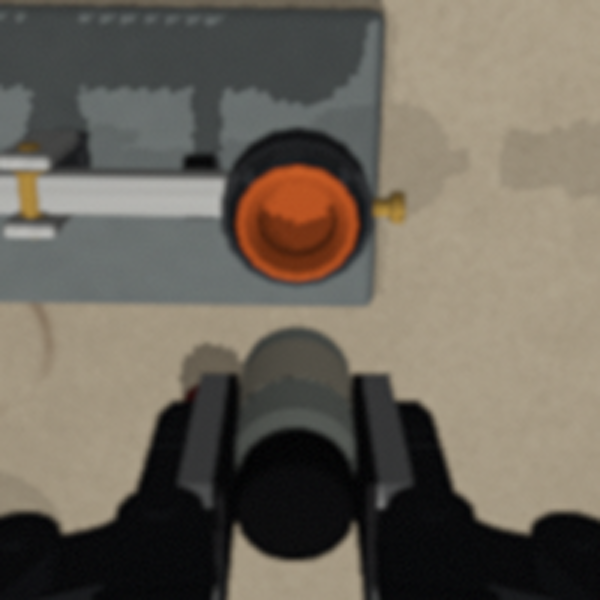

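Vial and ring are aligned in column (both about 259), and the ring reads (0.590, -0.207). I'll descend to a hover above the rim.

Request:
{"op": "drive_tool", "data": {
  "hand": [-1, -1, -1, -1, -1, -1, -1],
  "translation": [
    [-0.1, -0.1, 2],
    [-0.15, -0.1, 4.5],
    [-0.15, -0.1, 7],
    [-0.15, -0.1, 8.7],
    [-0.15, -0.1, 9.3],
    [-0.15, -0.1, 9.3],
    [-0.15, -0.1, 9.3]
  ],
  "spin": [0, 0, 0, 0, 0, 0, 0]
}}

```text
time: 16.57
position: [0.5878, -0.2072, 0.1053]
tool_rot: [-0.001, 0.067, 0.998, -0.002]
ft_force: [-0.1, -0.2, 0.8]
finger_gap: 0.246
```

Run:
```python
from h import *
st,im=ring('w17'); plan([.5877,-.2074,.1],82)
cv2.imwrite('pics/w17z.png',cv2.resize(im[150:300,185:335,::-1],None,fx=4,fy=4,interpolation=cv2.INTER_CUBIC))
R=Rq(st['tool_rot']);p=st['position']
for dx in (0,-.0025,-.004): print(dx,[proj('wrist',p+R@[dx+a,0,-.006],st)[1].round(1) for a in(.0115,0,-.0115)])
for X in (.586,.588,.590,.592):
    print(X,[proj('wrist',[X+a,-.207,.093],st)[1].round(1) for a in (-.0175,0,.0175)])
st,im=snap('scene','s17');cv2.imwrite('pics/s17z.png',cv2.resize(im[200:300,270:370,::-1],None,fx=6,fy=6,interpolation=cv2.INTER_CUBIC))
```

```text
ring ((259.06475830078125, 219.25416564941406), (52.060569763183594, 58.59719467163086), 90.93841552734375) [ 0.5892 -0.207   0.093 ]
t 16.62 pos [ 0.5885 -0.2077  0.1062] yang 82.28 tilt [-7.0e-04 -4.8e-03 -1.0e+00] F [-0.1 -0.3 -0.5] gap 0.246 q6 -1.9
shift cm [0.08 0.02 0.62] spin 0.28107310875971336 rows 0.14886167478992868
0 [np.float64(212.9), np.float64(229.3), np.float64(245.0)]
-0.0025 [np.float64(216.5), np.float64(232.7), np.float64(248.3)]
-0.004 [np.float64(218.7), np.float64(234.8), np.float64(250.3)]
0.586 [np.float64(191.9), np.float64(215.1), np.float64(237.0)]
0.588 [np.float64(194.6), np.float64(217.7), np.float64(239.5)]
0.59 [np.float64(197.3), np.float64(220.2), np.float64(241.9)]
0.592 [np.float64(200.0), np.float64(222.7), np.float64(244.3)]
```

View pics/w17z.png

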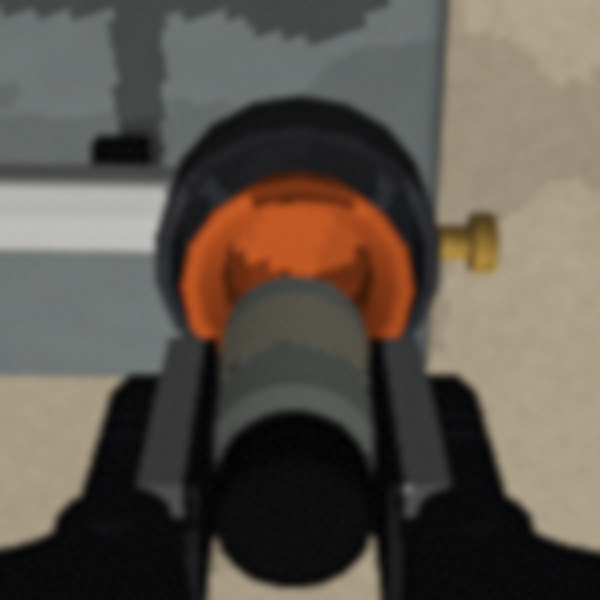

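View pics/s17z.png

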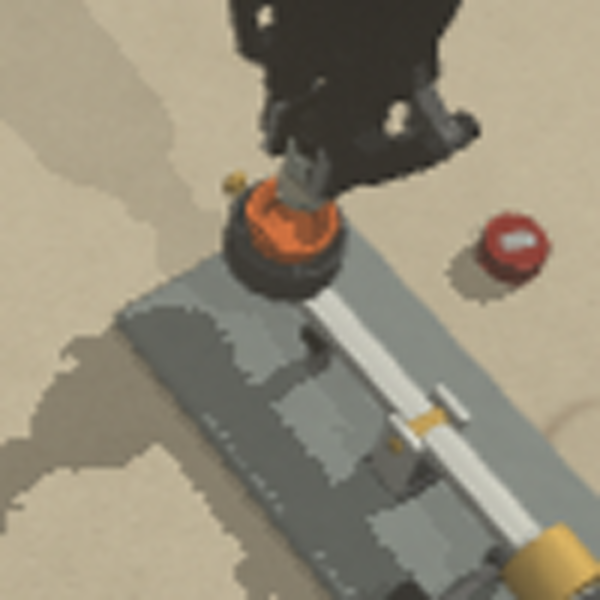

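Run:
```python
from h import *
plan([.5865,-.2069,.079],82)
```

```text
t 16.67 pos [ 0.5888 -0.2079  0.1065] yang 82.27 tilt [-1.0e-04 -5.1e-03 -1.0e+00] F [ 0.2  1.2 -0.5] gap 0.246 q6 -1.9
shift cm [0.24 0.09 2.75] spin 0.27364625505892093 rows 0.662114120191768
```

Request:
{"op": "drive_tool", "data": {
  "hand": [-1, -1, -1, -1, -1, -1, -1, -1],
  "translation": [
    [0.2, 0.1, 0],
    [0.2, 0.1, 0.5],
    [0.2, 0.1, 1],
    [0.2, 0.1, 1.5],
    [0.2, 0.1, 2],
    [0.2, 0.1, 2.4],
    [0.2, 0.1, 2.7],
    [0.2, 0.1, 2.7]
  ],
  "spin": [0, 0, 0, 0, 0, 0, 0, 0]
}}

```text
time: 17.33
position: [0.5863, -0.2066, 0.0782]
tool_rot: [-0.001, 0.067, 0.998, -0.002]
ft_force: [0.7, 0.3, -0.1]
finger_gap: 0.241
```

Run:
```python
from h import *
st,im=snap('wrist','w18'); plan([.5865,-.2069,.079],82)
cv2.imwrite('pics/w18z.png',cv2.resize(im[150:300,185:335,::-1],None,fx=4,fy=4,interpolation=cv2.INTER_CUBIC))
print(env.get_state()['wrist_torque'].round(2))
```

```text
t 17.38 pos [ 0.5866 -0.2067  0.0787] yang 82.27 tilt [-0.0011 -0.0046 -1.    ] F [ 0.1  0.3 -0.4] gap 0.248 q6 -1.9
shift cm [ 0.   -0.03 -0.03] spin 0.27449621175887273 rows 0.008888385938060114
[-0.01  0.04 -0.  ]
```

View pics/w18z.png

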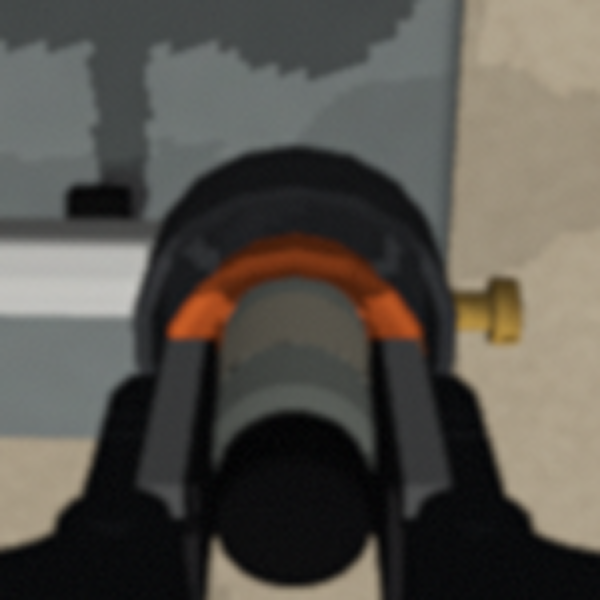

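No contact yet. I'll continue down slowly to the seat and watch the force.

Request:
{"op": "drive_tool", "data": {
  "hand": [-1, -1, -1, -1, -1],
  "translation": [
    [0, 0, 0.2],
    [0, 0, 0.4],
    [0, 0, 0.6],
    [0, 0, 0.7],
    [0, 0, 0.7]
  ],
  "spin": [0, 0, 0, 0, 0]
}}

```text
time: 17.8
position: [0.5867, -0.2068, 0.0721]
tool_rot: [-0.0, 0.067, 0.998, -0.002]
ft_force: [-0.5, 1.2, 3.3]
finger_gap: 0.247
```

Run:
```python
from h import *
plan([.5865,-.2069,.064],82); print(env.get_state()['wrist_torque'].round(2))
```

```text
t 17.8 pos [ 0.5867 -0.2068  0.0721] yang 82.27 tilt [-8.0e-04 -4.8e-03 -1.0e+00] F [-0.5  1.2  3.3] gap 0.247 q6 -1.9
shift cm [ 0.02 -0.01  0.81] spin 0.27187991141050816 rows 0.19329719527377306
[0.08 0.15 0.01]
```

Request:
{"op": "drive_tool", "data": {
  "hand": [-1, -1, -1, -1, -1, -1, -1],
  "translation": [
    [0, 0, 0.15],
    [0, 0, 0.3],
    [0, 0, 0.45],
    [0, 0, 0.6],
    [0, 0, 0.7],
    [0, 0, 0.7],
    [0, 0, 0.7]
  ],
  "spin": [0, 0, 0, 0, 0, 0, 0]
}}

```text
time: 18.38
position: [0.5869, -0.2069, 0.0657]
tool_rot: [0.0, 0.067, 0.998, -0.002]
ft_force: [-2.5, 1.6, 6.5]
finger_gap: 0.245
```

Run:
```python
from h import *
st,im=snap('wrist','w19');plan([.5865,-.2069,.064],82); print(env.get_state()['wrist_torque'].round(2))
cv2.imwrite('pics/w19z.png',cv2.resize(im[150:300,185:335,::-1],None,fx=4,fy=4,interpolation=cv2.INTER_CUBIC))
```

```text
t 18.43 pos [ 0.587  -0.2069  0.0657] yang 82.28 tilt [-3.e-04 -5.e-03 -1.e+00] F [-2.4  1.2  7.6] gap 0.245 q6 -1.9
shift cm [ 0.05 -0.01  0.17] spin 0.2774091362629889 rows 0.04328146589681733
[ 0.24  0.42 -0.03]
```

View pics/w19z.png

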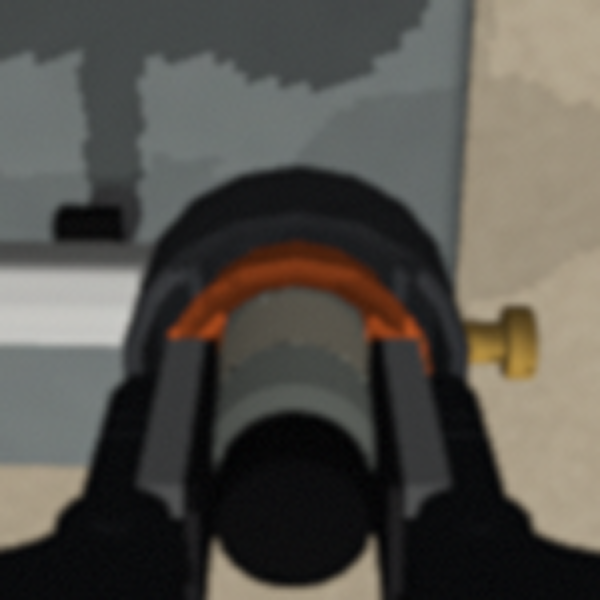

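Request:
{"op": "drive_tool", "data": {
  "hand": [-1, -1, -1, -1, -1, -1],
  "translation": [
    [0.05, 0, 0.1],
    [0.05, 0, 0.2],
    [0.05, 0, 0.3],
    [0.05, 0, 0.4],
    [0.05, 0, 0.5],
    [0.05, 0, 0.5]
  ],
  "spin": [0, 0, 0, 0, 0, 0]
}}

```text
time: 18.93
position: [0.5873, -0.207, 0.0633]
tool_rot: [0.001, 0.067, 0.998, -0.003]
ft_force: [-7.3, 3.0, 16.9]
finger_gap: 0.243
```

Run:
```python
from h import *
plan([.5865,-.2069,.064],82); print(env.get_state()['wrist_torque'].round(2))
```

```text
t 18.93 pos [ 0.5873 -0.207   0.0633] yang 82.29 tilt [ 0.0012 -0.0055 -1.    ] F [-7.3  3.  16.9] gap 0.243 q6 -1.9
shift cm [ 0.08 -0.   -0.07] spin 0.287113402656459 rows 0.02499746667148174
[0.64 1.1  0.03]
```

Request:
{"op": "drive_tool", "data": {
  "hand": [-1, -1, -1, -1],
  "translation": [
    [0.1, 0, 0.3],
    [0.15, 0, 0.35],
    [0.15, 0, 0.35],
    [0.15, 0, 0.35]
  ],
  "spin": [0, 0, 0, 0]
}}

```text
time: 19.27
position: [0.5872, -0.207, 0.0633]
tool_rot: [0.002, 0.067, 0.998, -0.003]
ft_force: [-6.3, 5.4, 19.4]
finger_gap: 0.244
```

Run:
```python
from h import *
st,im=snap('wrist','w20');plan([.5865,-.2069,.064],82); print(env.get_state()['wrist_torque'].round(2))
cv2.imwrite('pics/w20z.png',cv2.resize(im[150:300,185:335,::-1],None,fx=4,fy=4,interpolation=cv2.INTER_CUBIC))
st,im=snap('scene','s20');cv2.imwrite('pics/s20z.png',cv2.resize(im[200:300,270:370,::-1],None,fx=6,fy=6,interpolation=cv2.INTER_CUBIC))
```

```text
t 19.32 pos [ 0.5872 -0.207   0.0632] yang 82.3 tilt [ 0.0041 -0.0064 -1.    ] F [-6.4  4.9 19.2] gap 0.249 q6 -1.9
shift cm [ 0.07 -0.   -0.08] spin 0.29853430573388096 rows 0.0257078061636538
[ 0.74  0.98 -0.06]
```

View pics/w20z.png

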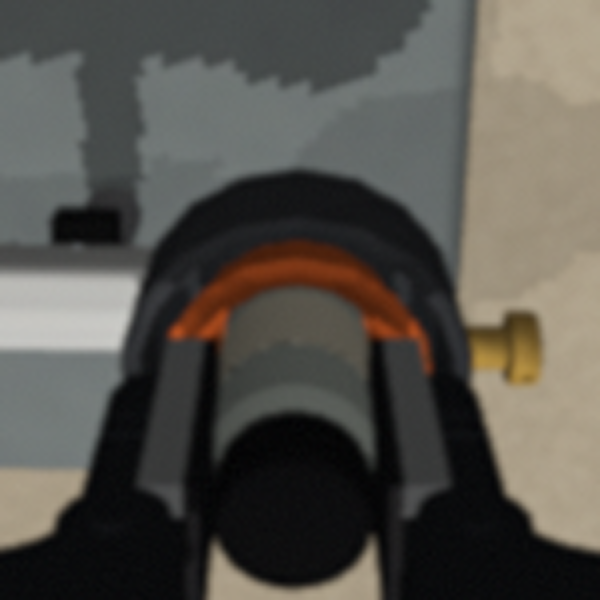

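View pics/s20z.png

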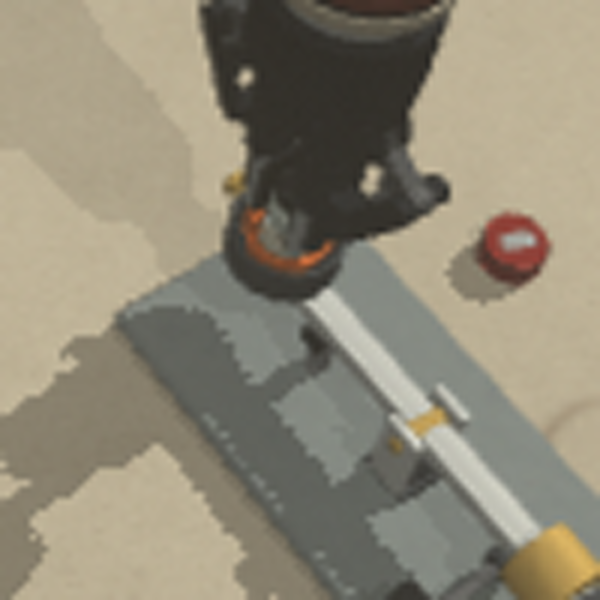

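Run:
```python
from h import *
im=cv2.imread('pics/s20.png');hsv=cv2.cvtColor(im,cv2.COLOR_BGR2HSV)
m=cv2.inRange(hsv,(0,150,60),(7,255,255));n,l,s,ce=cv2.connectedComponentsWithStats(m)
print([(ce[i].round(1).tolist(),int(s[i,4])) for i in range(1,n) if s[i,4]>6 and 300<ce[i][0]<400])
plan([.5865,-.2069,.064],82)
```

```text
[([354.0, 237.2], 8), ([355.8, 242.0], 16), ([347.7, 307.5], 32)]
t 19.37 pos [ 0.5872 -0.207   0.0632] yang 82.3 tilt [ 0.0041 -0.0064 -1.    ] F [-6.3  4.5 18.7] gap 0.246 q6 -1.9
shift cm [ 0.07 -0.   -0.08] spin 0.29740160563871143 rows 0.02572861078810459
```

The knob is at (347.7,307.5), against (347.5,307.7) at the start, so the beam is arrested. The press is holding at about 19 N with no further travel, so I'm handing in.

Run:
```python
from h import *
print(env.close_job()); st=env.get_state(); print(st['time'],st['position'],st['ft_force'])
```

```text
the job is handed in; nothing more can be done
None
the job is handed in; nothing more can be done
```

I freed the beam with the arrest lever, arrested it again, then stood the black-capped vial in the orange ring. I pressed it down and handed the job in at about 19.4 s, still holding it down.

**Last checks**
- **Lever over:** the knob had travelled 56.7 mm and met its stop at about 14 N. I did not measure the cradle lift itself.
- **Lever back:** it met its stop at about 12 N. The final scene picture has the knob within 0.3 px of its start.
- **Ring down:** the tool went about 9.5 mm after first contact and stopped there. Force then rose from 17 to about 19 N with no more travel, and the vial's base works out at 69–70 mm high. The pictures show no slip in the grip.
- **Other objects:** the red specimen looked unmoved in the last picture, and the white and blue vials were still standing when last seen, after the pick.

**What disagreed**
- **Fingertip height:** the fingertips appeared 25–35 mm short of the stated TCP. My first lever approach passed over the knob without touching it, so I set heights from the pictures instead.
- **Side force:** about 6–8 N sideways remains while pressing.
- **Clearance:** the gap between fingertips and cup, about 10 mm, comes from the pictures and heights and was not measured directly.

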